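Drive the wedge of a bench clamp tight

TASK

Clamp the V-block in the wedge clamp: take the wooden wedge from its rack, start it tip down in the clamp's slot with its flat back to the fixed abutment and let go of it while the V-block is still loose. Then tap it down with the brass hand tamper, lifting the tamper clear between blows, until a firm blow no longer moves it and the V-block is held tight. Leave the wedge in the slot, stand the tamper upright on the bench again, and leave the bearing and the jar beside the work alone.

Things in the scene. Friction and masses are not known exactly. Their poses are not given: they have to be found in the camera images.
- wedge: light wooden wedge, upright tip down, 24 mm wide (y), 90 mm long (z), 60 g. Origin: centre of the tip's underside. Flat back face at x = +2 mm; front face slopes, x = -2 mm at the tip and 1.5 mm more to -x per 10 mm up: 4 mm thick at the tip, 17.5 at the top. Grip the parallel sides (y = -12, +12) about 60 to 85 mm above the tip, mid-thickness x = -5 mm. It stays where it is driven.
- wedge_top (a point): middle of the wedge's flat top (thick end), the place to strike; 90 mm above the tip, 5 mm to -x of the wedge's origin
- rack: fixed plywood block, about 55 x 56 x 50 mm high, with a pocket that holds the wedge upright with little play: tip on the pocket floor 10 mm above the bench, 40 mm deep. Origin: underside, below the wedge's origin; same yaw as the wedge. Lift the wedge straight up by 45 mm or more.
- clamp: fixed wedge clamp; dark base plate 12 mm thick, x -88 to +68 mm, y -37 to +37; along +x: end stop, V-block, steel jaw, slot, grey abutment. Origin: underside, below the jaw's pressing face when fully back. Abutment's flat face (looks to -x) at x = +40 mm, top z = 80. Slot between it and the jaw, sloped to match the wedge; 28 mm wide in y between cheeks. End stop: rigid, set differently each time.
- slot_mouth (a point): middle of the abutment's top edge at the slot, 80 mm above the bench, axes as the clamp. The opening runs from here 8 to 9 mm to -x and 14 mm either way in y; the wedge enters with the clamp's yaw and its origin 3 mm to -x of this point. Let go, it rests with its tip 20 to 35 mm below this point; driven tight, 40 to 58 mm, differing each time. Slot 68 mm deep.
- jaw (a joint): travel of the sliding jaw to the V-block, m; starts at 0 to 0.001, gains 1.5 mm per 10 mm that the wedge goes down, on a stiff greased slide (3 N, plus drag growing with speed: 15 N on the wedge drives it about 20 mm/s, so it takes several blows). Stopped when the V-block meets the end stop, at 0.0025 to 0.0045.
- v_block: hardened steel V-block, 44 mm along the clamp's x, 50 along its y, 36 high, lying loose between end stop and jaw with a gap of a few mm, on the base plate (12 mm above the bench). Origin: centre of its underside.
- tamper: hand tamper standing on its striking face: brass head 40 mm diameter, 28 high, under an upright round wooden handle 22 mm in diameter from 28 to 85 mm, widening to a 30 mm knob; 112 mm high, 0.2 to 0.42 kg. Origin: centre of the striking face, z up the handle. Grip the handle from above.
- ball_bearing: bystander: steel ball bearing, 47 mm across, 14 mm high, lying flat; origin centre of its underside
- screw_jar: bystander: small clear jar with black lid, 48 mm across, 58 mm high; origin centre of its underside
- ring_gauge: tall brown column gauge fixed on the bench at the right (not used): footprint about 0.37 x 0.28 m, 0.49 m high; keep the arm clear of it, and of the sloping gauge behind it, 0.54 m high. Origin: on the bench under it
Not all that is in view belongs to the job. Several things look just like the tamper: the one meant starts farthest from the robot's base.

How it is judged:
By the outcome, as a careful person would: the job done as asked, in the order asked, and still so for the second after the job is handed in, with the robot touching nothing.
It also fails if it takes over 72 s, if anything falls off the work surface, if the arm or the gripper's body presses on something with over 40 N, if the wrist force passes 120 N, or if a joint passes its speed limit or range.

ROBOT

A 7-joint arm with a two-finger parallel gripper is mounted at the origin on a cart in front of the work surface, level with it; the furniture and walls round the work are solid. World frame = base frame: x ahead of the robot, y to its left, z up, the work surface at z = 0. Lengths are in m, angles in rad, forces in N, time in s.
With the tool pointing down it reaches from about 0.4 to 0.875 m from the base axis. Payload 6.5 kg.
Tool frame: the origin (TCP) lies on the mounting face of the last link; the fingertips stand 166 mm ahead of it and the grasp point (between the pads) lies 147 mm ahead of it; z points along the fingers, x is the direction in which the jaws open and shut, and the axes are right-handed (so a half turn about z gives the same grasp; the last joint's range is limited). The gripper opens to 88 mm and grips with 3 to 60 N. Pads are 18 mm wide; open, the fingers measure 123 mm over their backs; the gripper's body (75 mm by 187 mm) begins 45 mm behind the grasp point.
Start: joints at [-1.311, 0.536, -0.004, 1.538, 0.003, 1.067, -0.071], TCP at [0.208, 0.616, 0.405] pointing down, gripper open.
Joint ranges: [-2.7, 2.7], [-0.37, 2.16], [-1.27, 1.26], [0.24, 2.4], [-1.31, 4.45], [0.19, 1.91], [-2.76, 2.76]. Speed limits (rad/s): [2.39, 2.39, 3.14, 3.14, 3.14, 3.14, 3.14].

INTERFACE

Orientations are given as a unit quaternion [x, y, z, w].
In Python, from bench import r gives the robot as it stands.
- The arm moves only by the tool move_arm, never from a script. Its argument "increments" is a list of rows, each a list of 6 numbers: the shift along the world's x, y, z scaled (see below), then the turn, a rotation vector about the world's x, y, z scaled (see below). In form: [[dx, dy, dz, ax, ay, az], ...]. A call has 1 to 10 rows; each row is the pose to reach, as a shift and turn from the pose measured when the call began; what a row does not reach only later rows make up. The controller multiplies each number of a shift by 500 mm and each number of a turn by 30 degrees. A row lasts 1/8 s, in which the tool goes at most 62.5 mm and 10.7 degrees, less where a joint would pass 70% of its speed; a pose out of reach is approached as far as the arm can. A call with a number of a shift or a turn outside -1 to 1 is refused whole. A call with a gripper value outside its range is refused whole. "fingers" is the opening, from 0 (shut) to 1 (fully open), set as the call begins (left out, the last holds). The fingers move at their own pace and stop on an object; "grip_force" is the grip in N (left out, the last holds). Time passes only in rows, so rows that repeat a pose let the fingers close. It gives the time, the measured TCP pose, the force and the opening at its end, in the units of the state.
- r.state(): the state, without advancing time (a new reading comes with each control period).
- r.camera(name): name is "scene" or "side" or "wrist"; returns the picture (384x512x3 uint8, blue, green, red); there is no depth.
- r.calibration(name): a dict with "fx", "fy", "cx", "cy" (pixels), "cam_to_world" (4x4, takes a point from camera to world coordinates). Camera axes: x right, y down, z forward; pixel columns grow to the right and rows downward; lengths in m; the calibration is good to about 2 mm. A picture is of the moment at which its call begins: read the wrist's pose just before it. calibration takes no time and is no camera call; for the wrist camera it gives the pose at the moment of the call.
- r.close_job(): hands the job in, once; it reports no verdict.
The state is a dict: "clock": time; "q": joint angles; "qd": joint speeds; "joint_torque": joint torques, N m; "eef_pos": TCP position; "tcp_rot": TCP orientation; "ft_force": force on the tool from outside, world axes, zero at the start; "torque": the same for the moment, N m; "opening": finger opening in m.
Only numpy, scipy, OpenCV 4.12 (cv2) and the standard library are available. Lean on these libraries where they do the work, as an engineer would, in place of code of your own. Each camera call takes 0.05 s, during which the arm holds its last target.

## Working session

There is one attempt and no reset: what is moved stays moved. The work goes in short steps, Python scripts to look and compute and a tool call to move; the robot and the scene stay as the last step left them, time stands still between calls to the robot, and variables do not carry over. Pictures are saved under pics/ and viewed, and the job is handed in when it is done.

Besides the shell and the picture viewer there is one more tool, called after "Call:" in YAML: its name, and indented under it one key for each argument. move_arm: Moves the arm, as the interface text tells. Its arguments: {"type":"object","properties":{"increments":{"type":"array"},"fingers":{"type":"number"},"grip_force":{"type":"number"}},"required":["increments"]}

```bash
ls; mkdir -p pics; python3 - <<'E'
from bench import r
import cv2,numpy as np
np.set_printoptions(precision=4,suppress=True)
s=r.state();print(s)
for n in ["scene","side","wrist"]:
    c=r.calibration(n);print(n,c)
    im=r.camera(n);cv2.imwrite(f"pics/{n}0.png",im)
E
```

```text
pics
{'clock': 0.0, 'q': array([-1.3112,  0.5372, -0.0044,  1.5388,  0.0026,  1.0673, -0.0712]), 'qd': array([-0.0005,  0.0016,  0.0001,  0.0019, -0.0004,  0.0015,  0.    ]), 'joint_torque': array([  0.0009, -57.0998,   0.9915, -25.1598,  -0.0562,   0.0181,
         0.0001]), 'eef_pos': array([0.2079, 0.6155, 0.4039]), 'tcp_rot': array([ 0.8124,  0.5831, -0.0006,  0.0005]), 'ft_force': array([ 0.8026, -0.6805,  0.641 ]), 'torque': array([-0.007 , -0.0255, -0.0365]), 'opening': 0.08803876818592901}
scene {'fx': 408.44348063559903, 'fy': 408.44348063559903, 'cx': 250.24475678200173, 'cy': 201.2368965556987, 'cam_to_world': array([[ 0.643 , -0.4841,  0.5934, -0.2331],
       [-0.7657, -0.3897,  0.5117, -0.7166],
       [-0.0164, -0.7834, -0.6213,  0.8347],
       [ 0.    ,  0.    ,  0.    ,  1.    ]])}
side {'fx': 395.06750659525403, 'fy': 395.06750659525403, 'cx': 257.0285148689089, 'cy': 199.37862061898812, 'cam_to_world': array([[-0.3964, -0.8287,  0.3951,  0.001 ],
       [-0.918 ,  0.3537, -0.1792,  0.1497],
       [ 0.0088, -0.4337, -0.901 ,  1.1908],
       [ 0.    ,  0.    ,  0.    ,  1.    ]])}
wrist {'fx': 278.2966401859822, 'fy': 278.2966401859822, 'cx': 255.23735521370835, 'cy': 190.34449232655564, 'cam_to_world': array([[ 0.3196,  0.9072,  0.2737,  0.1362],
       [ 0.9476, -0.3056, -0.0936,  0.6391],
       [-0.0012,  0.2892, -0.9573,  0.383 ],
       [ 0.    ,  0.    ,  0.    ,  1.    ]])}
```

View pics/scene0.png

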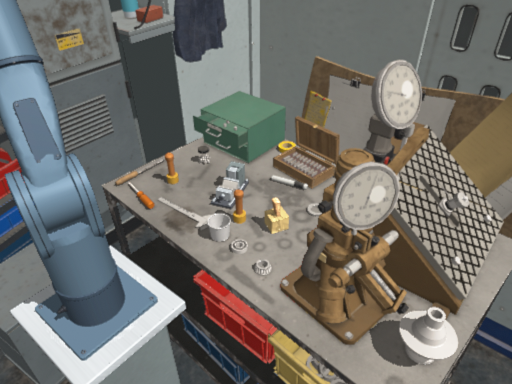

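View pics/side0.png

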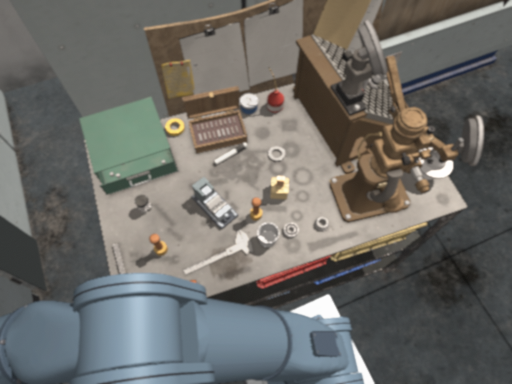

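View pics/wrist0.png

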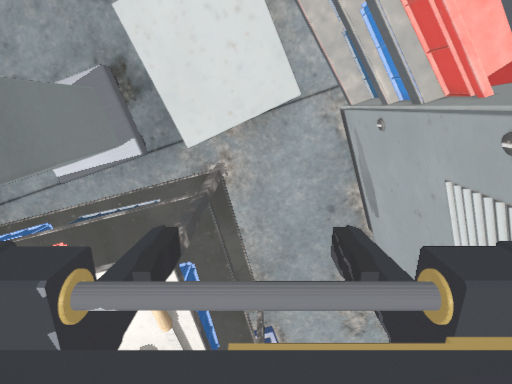

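Scene shows: tampers at about (171,168) and (239,207), clamp near (230,185), wedge in its rack at (277,217), bearing (239,245), jar ~(205,155)? I'll zoom in.

```bash
python3 - <<'E'
import cv2
a=cv2.imread("pics/scene0.png")[135:285,150:350];cv2.imwrite("pics/sc_z.png",cv2.resize(a,None,fx=4,fy=4,interpolation=cv2.INTER_CUBIC))
a=cv2.imread("pics/side0.png")[145:265,130:340];cv2.imwrite("pics/sd_z.png",cv2.resize(a,(798,456),interpolation=cv2.INTER_CUBIC))
E
cat > h.py <<'E'
from bench import r
import cv2,numpy as np
np.set_printoptions(precision=4,suppress=True)
def ray(n,u,v,cal=None):
    c=cal or r.calibration(n);M=c["cam_to_world"]
    d=M[:3,:3]@np.array([(u-c["cx"])/c["fx"],(v-c["cy"])/c["fy"],1.]);return M[:3,3],d
def plane(n,u,v,z,cal=None):
    o,d=ray(n,u,v,cal);return o+d*(z-o[2])/d[2]
def tri(a,b):
    (o1,d1),(o2,d2)=a,b
    A=np.stack([d1,-d2],1);t=np.linalg.lstsq(A,o2-o1,rcond=None)[0]
    p,q=o1+d1*t[0],o2+d2*t[1];return (p+q)/2,np.linalg.norm(p-q)
def proj(n,p,cal=None):
    c=cal or r.calibration(n);M=np.linalg.inv(c["cam_to_world"]);q=M[:3,:3]@p+M[:3,3]
    return np.array([c["fx"]*q[0]/q[2]+c["cx"],c["fy"]*q[1]/q[2]+c["cy"]])
E
```

```text
(no output)
```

View pics/sc_z.png

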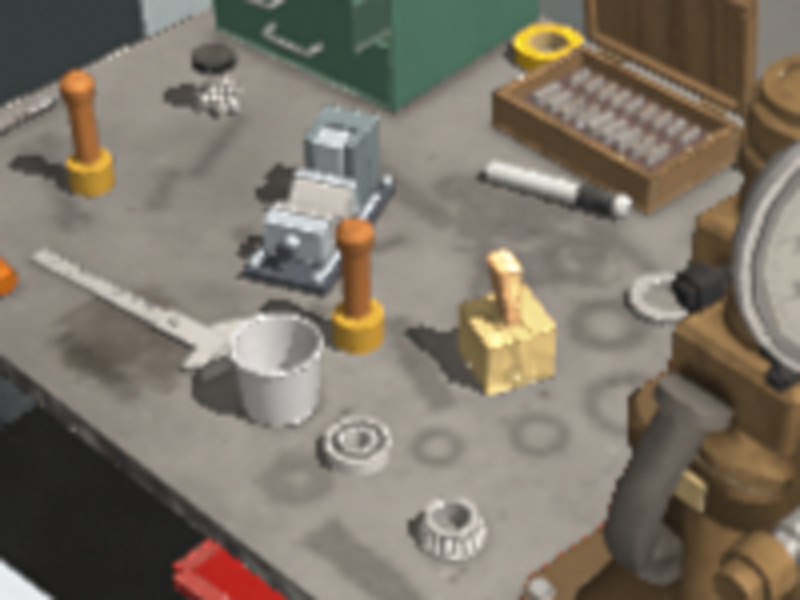

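View pics/sd_z.png

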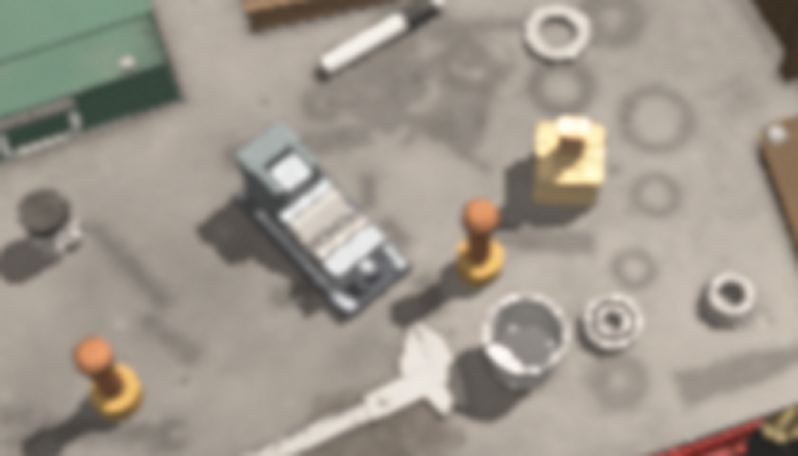

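```bash
python3 - <<'E'
from h import *
S=lambda u,v:(150+u/4,135+v/4)
D=lambda u,v:(130+u/3.8,145+v/3.8)
def both(name,s,d,z):
    a=plane("scene",*S(*s),z);b=plane("side",*D(*d),z);print(name,a,b,tri(ray("scene",*S(*s)),ray("side",*D(*d))),np.hypot(*a[:2]))
both("tamA knob top",(78,76),(94,352),.108)
both("tamA base",(91,185),(117,393),.01)
both("tamB knob",(356,228),(481,214),.108)
both("tamB base",(358,338),(481,262),.01)
both("wedge top",(506,258),(574,127),.1)
both("rack top c",(507,318),(570,150),.05)
both("bearing",(356,440),(611,322),.014)
both("jar lid",(214,58),(45,212),.058)
both("cup",(277,345),(525,330),.06)
# clamp base plate corners (top z=.012)
for nm,s,d in [("near",(325,288),(343,317)),("left",(246,272),None),("right",(395,182),(408,268))]:
    print(nm,plane("scene",*S(*s),.012), plane("side",*D(*d),.012) if d else "")
# abutment top corners z .08
for nm,s in [("l",(308,112)),("r",(379,112)),("nl",(305,145)),("nr",(362,153)),("b",(330,104))]:
    print(nm,plane("scene",*S(*s),.08))
for nm,d in [("1",(237,155)),("2",(279,122)),("3",(318,160)),("4",(272,192))]:
    print(nm,plane("side",*D(*d),.08))
E
```

```text
tamA knob top [0.4865 0.2593 0.108 ] [0.4792 0.2559 0.108 ] (array([0.4803, 0.2547, 0.1113]), np.float64(0.005034248981264043)) 0.5513030178891815
tamA base [0.4711 0.2451 0.01  ] [0.4807 0.2586 0.01  ] (array([ 0.4843,  0.2604, -0.0031]), np.float64(0.0034248943857065604)) 0.5310680995414433
tamB knob [ 0.4738 -0.0639  0.108 ] [ 0.4703 -0.0619  0.108 ] (array([ 0.4726, -0.063 ,  0.107 ]), np.float64(0.0036225861508655164)) 0.47809350697544983
tamB base [ 0.4646 -0.0696  0.01  ] [ 0.4709 -0.063   0.01  ] (array([ 0.4727, -0.0637,  0.0023]), np.float64(0.002702313232464908)) 0.46978624755729215
wedge top [ 0.5228 -0.1656  0.1   ] [ 0.5168 -0.1659  0.1   ] (array([ 0.5183, -0.1666,  0.1016]), np.float64(0.0044848943694802525)) 0.5483596172184606
rack top c [ 0.5173 -0.1721  0.05  ] [ 0.5214 -0.1677  0.05  ] (array([ 0.523 , -0.1687,  0.045 ]), np.float64(0.0014068961033574805)) 0.545163358987538
bearing [ 0.3769 -0.1447  0.014 ] [ 0.376  -0.1409  0.014 ] (array([ 0.3782, -0.1422,  0.0107]), np.float64(0.002223840621507241)) 0.40374432175553954
jar lid [0.6347 0.2522 0.058 ] [0.6364 0.2619 0.058 ] (array([0.6423, 0.2623, 0.0498]), np.float64(0.00247477185880903)) 0.682964345243828
cup [ 0.3798 -0.0685  0.06  ] [ 0.3824 -0.0629  0.06  ] (array([ 0.3842, -0.0639,  0.0545]), np.float64(6.36139032962373e-05)) 0.3859380871062746
near [ 0.4921 -0.0107  0.012 ] [0.4694 0.0641 0.012 ]
left [0.4671 0.0528 0.012 ] 
right [0.638  0.0395 0.012 ] [ 0.4895 -0.0031  0.012 ]
l [0.5977 0.1    0.08  ]
r [0.6351 0.0531 0.08  ]
nl [0.5597 0.0684 0.08  ]
nr [0.5802 0.0242 0.08  ]
b [0.6186 0.0938 0.08  ]
1 [0.6123 0.0982 0.08  ]
2 [0.6282 0.0553 0.08  ]
3 [0.5815 0.0378 0.08  ]
4 [0.5685 0.0831 0.08  ]
```

```bash
python3 - <<'E'
from h import *
for nm,s,d in [("dial",(366,196),(477,140)),("dial2",(398,95),(366,50)),("gauge plate corner L",(282,282),(331,180))]:
    print(nm,tri(ray("scene",*s),ray("side",*d)))
for d in [(331,180),(345,220),(410,207),(297,40),(338,163)]:print(plane("side",*d,0.01))
E
```

```text
dial (array([ 0.2714, -0.5235,  0.4379]), np.float64(0.0010497214555217425))
dial2 (array([ 0.6026, -0.4188,  0.4589]), np.float64(0.008532507095891397))
gauge plate corner L (array([ 0.4249, -0.319 ,  0.0043]), np.float64(0.12491059013425815))
[ 0.4871 -0.3458  0.01  ]
[ 0.3386 -0.3182  0.01  ]
[ 0.295  -0.5383  0.01  ]
[ 1.1234 -0.5258  0.01  ]
[ 0.5371 -0.3999  0.01  ]
```

Call:
move_arm:
  increments:
    - [0.06,-0.1,0,0,0,0.12]
    - [0.12,-0.2,0,0,0,0.25]
    - [0.19,-0.3,0,0,0,0.38]
    - [0.25,-0.4,0,0,0,0.5]
    - [0.31,-0.5,0,0,0,0.62]
    - [0.38,-0.6,0,0,0,0.75]
    - [0.44,-0.7,0,0,0,0.88]
    - [0.5,-0.75,0,0,0,1.0]
    - [0.5,-0.75,0,0,0,1.0]
    - [0.5,-0.75,0,0,0,1.0]
  fingers: 1

```text
clock: 1.4
eef_pos: [0.4574, 0.2412, 0.4039]
tcp_rot: [0.634, 0.774, -0.001, 0.0]
ft_force: [-0.7, 0.3, 0.1]
opening: 0.088
```

```bash
cat >> h.py <<'E'
import json
def shot(tag):
    c=r.calibration("wrist");im=r.camera("wrist");cv2.imwrite(f"pics/{tag}.png",im)
    json.dump({k:(v.tolist() if hasattr(v,"tolist") else v) for k,v in c.items()},open(f"pics/{tag}.json","w"));return im,c
def cal(tag):
    c=json.load(open(f"pics/{tag}.json"));c["cam_to_world"]=np.array(c["cam_to_world"]);return c
E
python3 - <<'E'
from h import *
shot("w1")
E
```

```text
(no output)
```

View pics/w1.png

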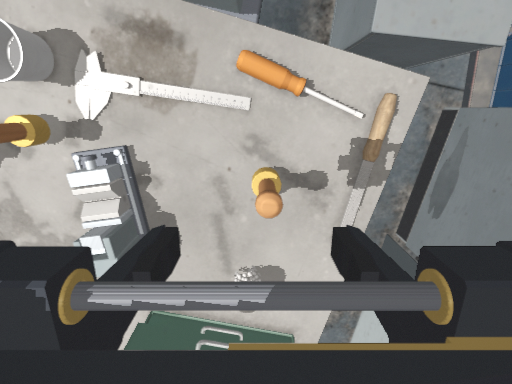

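```bash
python3 - <<'E'
from h import *
c=cal("w1")
print(plane("w",268,205,.105,c),plane("w",265.5,182,.02,c))
E
```

```text
[0.4786 0.259  0.105 ] [0.4762 0.2589 0.02  ]
```

Call:
move_arm:
  increments:
    - [0.03,-0.08,0,0,0,0.08]
    - [0.06,-0.17,0,0,0,0.16]
    - [0.08,-0.26,0,0,0,0.22]
    - [0.1,-0.34,0,0,0,0.22]
    - [0.12,-0.4,0,0,0,0.22]
    - [0.12,-0.4,0,0,0,0.22]
    - [0.12,-0.4,0,0,0,0.22]

```text
clock: 2.33
eef_pos: [0.5167, 0.0436, 0.4038]
tcp_rot: [0.587, 0.81, -0.0, -0.0]
ft_force: [0.1, 0.3, -0.0]
opening: 0.0879
```

```bash
python3 - <<'E'
from h import *
im,c=shot("w2")
a=im[100:250,40:440];cv2.imwrite("pics/w2z.png",cv2.resize(a,None,fx=2,fy=2,interpolation=cv2.INTER_CUBIC))
E
```

```text
(no output)
```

View pics/w2.png

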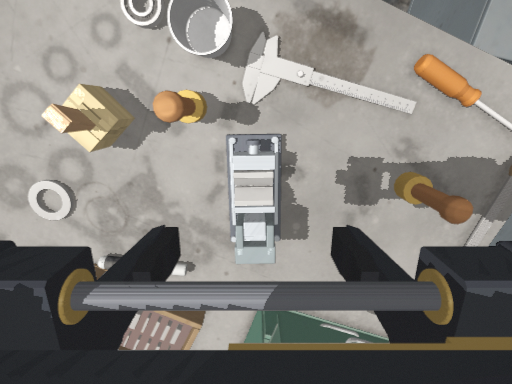

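```bash
python3 - <<'E'
from h import *
im=cv2.imread("pics/w2.png")
a=im[125:275,205:305];cv2.imwrite("pics/w2c.png",cv2.resize(a,None,fx=4,fy=4,interpolation=cv2.INTER_CUBIC))
a=im[75:165,30:150];cv2.imwrite("pics/w2r.png",cv2.resize(a,None,fx=6,fy=6,interpolation=cv2.INTER_CUBIC))
E
```

```text
(no output)
```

View pics/w2c.png

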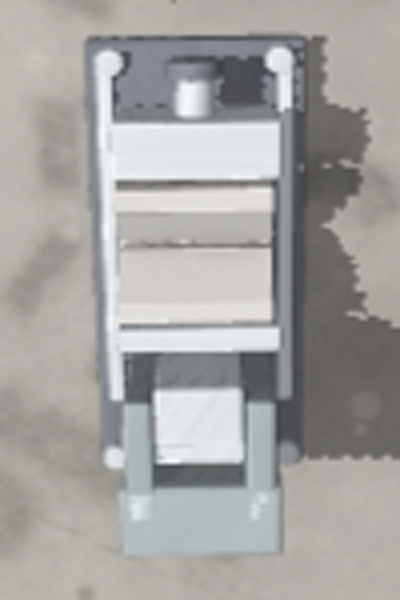

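View pics/w2r.png

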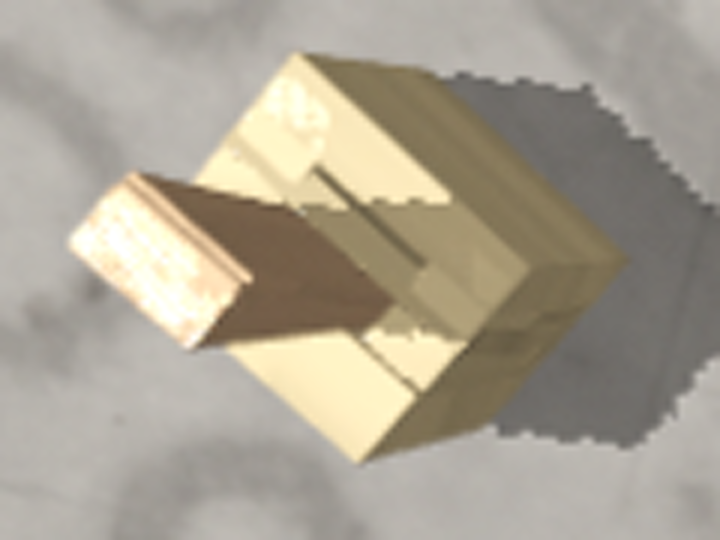

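```bash
python3 - <<'E'
from h import *
c=cal("w2")
R=lambda u,v,z:plane("w",30+u/6,75+v/6,z,c)
C=lambda u,v,z:plane("w",205+u/4,125+v/4,z,c)
t=[R(*p,.1) for p in [(135,172),(250,278),(192,350),(70,243)]];print("top",np.array(t),np.mean(t,0))
yw=lambda a,b:np.degrees(np.arctan2((b-a)[1],(b-a)[0]))
print("edges ang",[yw(t[i],t[(i+1)%4]) for i in range(4)],[np.linalg.norm(t[i]-t[(i+1)%4]) for i in range(4)])
b=[R(310,205,.05),R(395,300,.05)];print("face base at rack top",b)
rk=[R(*p,.05) for p in [(300,52),(530,265),(360,463),(200,190)]];print("rack top",np.array(rk), yw(rk[0],rk[1]),yw(rk[1],rk[2]),np.linalg.norm(rk[0]-rk[1]),np.linalg.norm(rk[1]-rk[2]))
print("dark line",R(312,168,.05),R(425,268,.05), "line2",R(360,340,.05),R(415,392,.05))
print("clamp mouth",C(200,489,.08))
p=[C(120,490,.08),C(280,488,.08),C(278,553,.08),C(124,555,.08)];print(np.array(p))
print("abut yaw",yw(p[0],p[1])+90,"cheek",C(155,480,.08),C(245,480,.08))
pl=[C(86,38,.012),C(305,38,.012)];print("plate near edge",pl,yw(*pl)+90,np.linalg.norm(pl[0]-pl[1]))
print("plate long L",yw(C(88,60,.012),C(104,440,.012)),"R",yw(C(305,60,.012),C(302,440,.012)))
s=[C(113,150,.05),C(122,350,.05)]
print(r.state()["eef_pos"],r.state()["tcp_rot"])
E
```

```text
top [[ 0.5035 -0.1676  0.1   ]
 [ 0.5145 -0.1477  0.1   ]
 [ 0.5293 -0.1554  0.1   ]
 [ 0.5181 -0.1764  0.1   ]] [ 0.5164 -0.1618  0.1   ]
edges ang [np.float64(60.964566573478116), np.float64(-27.348386229761235), np.float64(-118.04618479423912), np.float64(148.74504997137606)] [np.float64(0.022687423415375847), np.float64(0.01663283144595164), np.float64(0.023840968377935083), np.float64(0.017050022288308916)]
face base at rack top [array([ 0.5096, -0.1682,  0.05  ]), array([ 0.5223, -0.15  ,  0.05  ])]
rack top [[ 0.4826 -0.1739  0.05  ]
 [ 0.5075 -0.1263  0.05  ]
 [ 0.5563 -0.1517  0.05  ]
 [ 0.5134 -0.1885  0.05  ]] 62.343458604442226 -27.57955187329009 0.053707629717562155 0.05499161032015391
dark line [ 0.5027 -0.1688  0.05  ] [ 0.5144 -0.1455  0.05  ] line2 [ 0.5321 -0.1553  0.05  ] [ 0.5388 -0.1435  0.05  ]
clamp mouth [0.5998 0.0708 0.08  ]
[[0.6077 0.0478 0.08  ]
 [0.592  0.0937 0.08  ]
 [0.6132 0.1005 0.08  ]
 [0.6287 0.0555 0.08  ]]
abut yaw 198.95029631658832 cheek [0.6012 0.0569 0.08  ] [0.5927 0.0827 0.08  ]
plate near edge [array([ 0.4898, -0.0047,  0.012 ]), array([0.4674, 0.0636, 0.012 ])] 198.1775084060711 0.07185674080764276
plate long L 18.940660115213312 R 19.27147968516419
[0.5167 0.0437 0.4038] [ 0.5865  0.81   -0.0003 -0.0003]
```

Call:
move_arm:
  increments:
    - [0,-0.06,-0.0,0,0,-0.2]
    - [0,-0.16,-0.02,0,0,-0.45]
    - [0,-0.26,-0.06,0,0,-0.75]
    - [0,-0.36,-0.1,0,0,-1.0]
    - [0,-0.41,-0.15,0,0,-1.0]
    - [0,-0.41,-0.15,0,0,-1.0]

```text
clock: 3.12
eef_pos: [0.5151, -0.1638, 0.3274]
tcp_rot: [0.778, 0.628, -0.002, -0.001]
ft_force: [-1.1, 0.6, -0.1]
opening: 0.088
```

Call:
move_arm:
  increments:
    - [0,0,-0.02,0,0,-0.2]
    - [0,0,-0.05,0,0,-0.5]
    - [0,0,-0.05,0,0,-0.52]
    - [0,0,-0.05,0,0,-0.52]

```text
clock: 3.62
eef_pos: [0.5156, -0.1631, 0.3033]
tcp_rot: [0.855, 0.518, -0.001, -0.001]
ft_force: [-0.1, 0.2, 0.8]
opening: 0.0878
```

```bash
python3 - <<'E'
from h import *
im,c=shot("w3");print(r.state()["eef_pos"],r.state()["tcp_rot"])
cv2.imwrite("pics/w3z.png",cv2.resize(im[130:290,160:360],None,fx=4,fy=4,interpolation=cv2.INTER_CUBIC)[:600])
E
```

```text
[ 0.5156 -0.1634  0.3033] [ 0.8555  0.5178 -0.0011 -0.0011]
```

View pics/w3z.png

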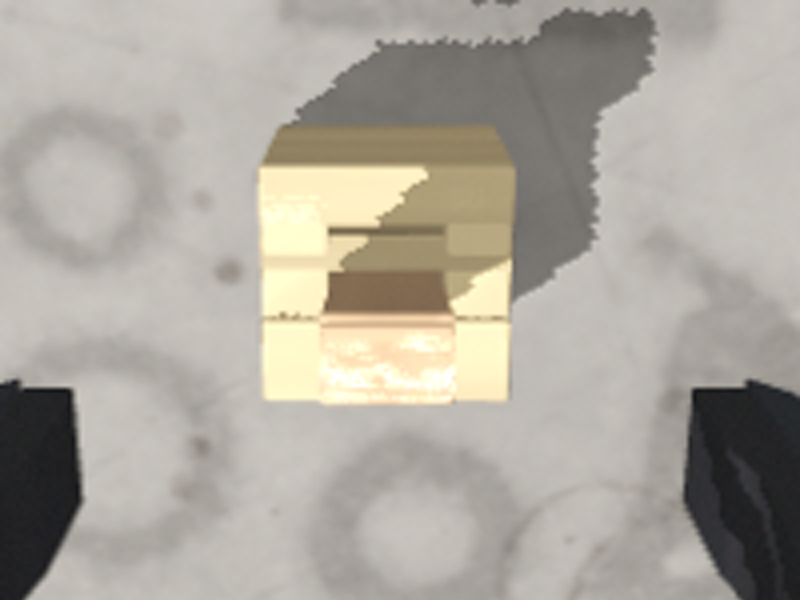

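```bash
python3 - <<'E'
from h import *
c=cal("w3")
R=lambda u,v,z:plane("w",160+u/4,130+v/4,z,c)
t=np.array([R(*p,.1) for p in [(320,318),(455,318),(456,402),(322,403)]]);print(t,t.mean(0))
yw=lambda a,b:np.degrees(np.arctan2((b-a)[1],(b-a)[0]))
for i,j in[(0,1),(3,2)]:print(yw(t[i],t[j]),np.linalg.norm(t[i]-t[j]))
print("rack",yw(R(259,166,.05),R(515,166,.05)))
q=r.state()["tcp_rot"];yaw=2*np.degrees(np.arctan2(q[1],q[0]));print("tool yaw",yaw)
u=np.array([np.cos(np.radians(yaw-180 if yaw>90 else yaw)),np.sin(np.radians(yaw))])
m=R(388,360,.1)[:2]-r.state()["eef_pos"][:2];ps=np.radians(yaw)
print("offset along jaw",m@[np.cos(ps),np.sin(ps)],"along tool y",m@[np.sin(ps),-np.cos(ps)])
E
```

```text
[[ 0.5041 -0.1701  0.1   ]
 [ 0.515  -0.1492  0.1   ]
 [ 0.5294 -0.1562  0.1   ]
 [ 0.5185 -0.1775  0.1   ]] [ 0.5167 -0.1632  0.1   ]
62.44700500989992 0.023596357583303
62.9170249767673 0.023976363593979283
rack 62.44080306638647
tool yaw 62.37616262458891
offset along jaw 0.0006110331313542896 along tool y 0.000808187954303538
```

Call:
move_arm:
  increments:
    - [0.002,0,-0.05,0,0,0]
    - [0.002,0,-0.1,0,0,0]
    - [0.002,0,-0.142,0,0,0]
    - [0.002,0,-0.142,0,0,0]
    - [0.002,0,-0.142,0,0,0]

```text
clock: 4.3
eef_pos: [0.517, -0.1636, 0.2334]
tcp_rot: [0.855, 0.518, -0.001, -0.001]
ft_force: [0.5, -0.5, -0.8]
opening: 0.0884
```

Call:
move_arm:
  increments:
    - [0,0,0,0,0,0]
    - [0,0,0,0,0,0]
    - [0,0,0,0,0,0]
    - [0,0,0,0,0,0]
    - [0,0,0,0,0,0]
    - [0,0,0,0,0,0]
  fingers: 0
  grip_force: 30

```text
clock: 5.05
eef_pos: [0.517, -0.1635, 0.2334]
tcp_rot: [0.855, 0.518, -0.001, -0.001]
ft_force: [-0.1, -0.4, 0.0]
opening: 0.0299
```

Call:
move_arm:
  increments:
    - [0,0,0,0,0,0]
    - [0,0,0,0,0,0]
    - [0,0,0,0,0,0]

```text
clock: 5.42
eef_pos: [0.517, -0.1635, 0.2333]
tcp_rot: [0.855, 0.518, -0.001, -0.001]
ft_force: [-0.6, -0.2, -0.2]
opening: 0.0235
```

Call:
move_arm:
  increments:
    - [0,0,0.03,0,0,0]
    - [0,0,0.08,0,0,0]
    - [0,0,0.14,0,0,0]
    - [0,0,0.2,0,0,0]
    - [0,0,0.2,0,0,0]
    - [0,0,0.2,0,0,0]

```text
clock: 6.18
eef_pos: [0.5167, -0.1633, 0.3331]
tcp_rot: [0.855, 0.518, -0.001, -0.001]
ft_force: [-0.1, -0.1, -1.3]
opening: 0.0235
```

```bash
python3 - <<'E'
from h import *
im,c=shot("w4");s=r.state();print(s["eef_pos"],s["tcp_rot"],s["opening"])
E
```

```text
[ 0.5165 -0.1633  0.3327] [ 0.8553  0.5181 -0.0011 -0.0012] 0.023651760820245407
```

View pics/w4.png

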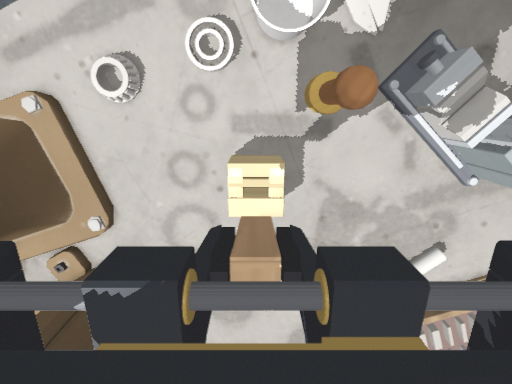

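Call:
move_arm:
  increments:
    - [0.01,0.03,0.02,0,0,0.2]
    - [0.03,0.11,0.03,0,0,0.5]
    - [0.06,0.21,0.03,0,0,0.8]
    - [0.09,0.31,0.03,0,0,1.0]
    - [0.13,0.4,0.02,0,0,1.0]
    - [0.152,0.463,0,0,0,1.0]
    - [0.152,0.463,0,0,0,1.0]

```text
clock: 7.1
eef_pos: [0.5921, 0.0717, 0.3304]
tcp_rot: [0.69, 0.724, -0.002, -0.002]
ft_force: [0.4, -0.6, -0.2]
opening: 0.0233
```

Call:
move_arm:
  increments:
    - [0,0,0,0,0,0.25]
    - [0,0,0,0,0,0.55]
    - [0,0,0,0,0,0.55]
    - [0,0,0,0,0,0.55]

```text
clock: 7.6
eef_pos: [0.592, 0.0708, 0.3301]
tcp_rot: [0.581, 0.814, -0.003, -0.002]
ft_force: [-0.0, 0.2, -0.8]
opening: 0.0235
```

```bash
python3 - <<'E'
from h import *
im,c=shot("w5");s=r.state();print(s["eef_pos"],s["tcp_rot"],s["opening"],2*np.degrees(np.arctan2(s["tcp_rot"][1],s["tcp_rot"][0])))
cv2.imwrite("pics/w5z.png",cv2.resize(im[110:260,180:330],None,fx=4,fy=4,interpolation=cv2.INTER_CUBIC))
E
```

```text
[0.592  0.071  0.3302] [ 0.5806  0.8142 -0.0029 -0.0023] 0.023438613047543615 109.01978850445502
```

View pics/w5z.png

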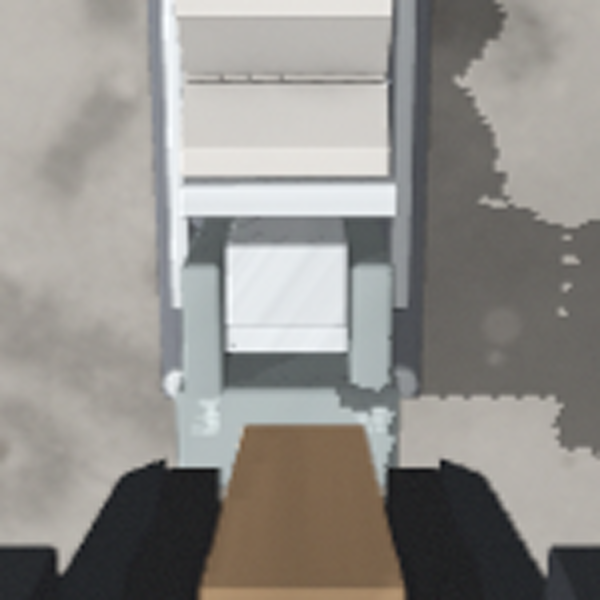

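```bash
python3 - <<'E'
from h import *
c=cal("w5");s=r.state()
C=lambda u,v,z:plane("w",180+u/4,110+v/4,z,c)
yw=lambda a,b:np.degrees(np.arctan2((b-a)[1],(b-a)[0]))
a,b=C(222,387,.08),C(352,388,.08);print("abut edge",a,b,(a+b)/2,yw(a,b)-90,np.linalg.norm(a-b))
j1,j2=C(228,352,.08),C(347,352,.08);print("jaw edge",(j1+j2)/2,yw(j1,j2)-90,np.linalg.norm(j1-j2))
print("long edges",yw(C(152,40,.012),C(166,360,.012)),yw(C(430,40,.012),C(420,360,.012)))
for zt in (.105,.107,.109):
  t1,t2=C(247,425,zt),C(362,425,zt);print("tip front",t1,t2,(t1+t2)/2,yw(t1,t2)-90,np.linalg.norm(t1-t2))
print("cheek tops outer mid",(C(180,395,.08)+C(398,395,.08))/2)
E
```

```text
abut edge [0.6038 0.0568 0.08  ] [0.5948 0.0838 0.08  ] [0.5993 0.0703 0.08  ] 18.50618488142989 0.02846647929320668
jaw edge [0.5915 0.0678 0.08  ] 18.97624057157735 0.02581114225671655
long edges 19.41854381365794 19.027916144959576
tip front [0.6007 0.0627 0.105 ] [0.5933 0.0841 0.105 ] [0.597  0.0734 0.105 ] 18.971124403670558 0.022671353208048257
tip front [0.5999 0.0625 0.107 ] [0.5926 0.0838 0.107 ] [0.5963 0.0732 0.107 ] 18.9711244036707 0.022449917542849827
tip front [0.5991 0.0624 0.109 ] [0.5919 0.0834 0.109 ] [0.5955 0.0729 0.109 ] 18.971124403670842 0.022228481877651394
cheek tops outer mid [0.6008 0.0713 0.08  ]
```

Call:
move_arm:
  increments:
    - [-0.002,-0.007,-0.01,0.004,-0.014,0]
    - [-0.002,-0.007,-0.036,0.004,-0.014,0]
    - [-0.002,-0.007,-0.036,0.004,-0.014,0]
    - [-0.002,-0.007,-0.036,0.004,-0.014,0]

```text
clock: 8.15
eef_pos: [0.591, 0.0676, 0.312]
tcp_rot: [0.581, 0.814, -0.0, -0.0]
ft_force: [-0.8, 0.3, -0.2]
opening: 0.0237
```

```bash
python3 - <<'E'
from h import *
im,c=shot("w6");s=r.state();print(s["eef_pos"],s["tcp_rot"],s["opening"],2*np.degrees(np.arctan2(s["tcp_rot"][1],s["tcp_rot"][0])))
cv2.imwrite("pics/w6z.png",cv2.resize(im[150:250,205:305],None,fx=6,fy=6,interpolation=cv2.INTER_CUBIC))
E
```

```text
[0.5911 0.0676 0.3123] [0.5805 0.8142 0.0002 0.0002] 0.023297041537494664 109.02385824027216
```

View pics/w6z.png

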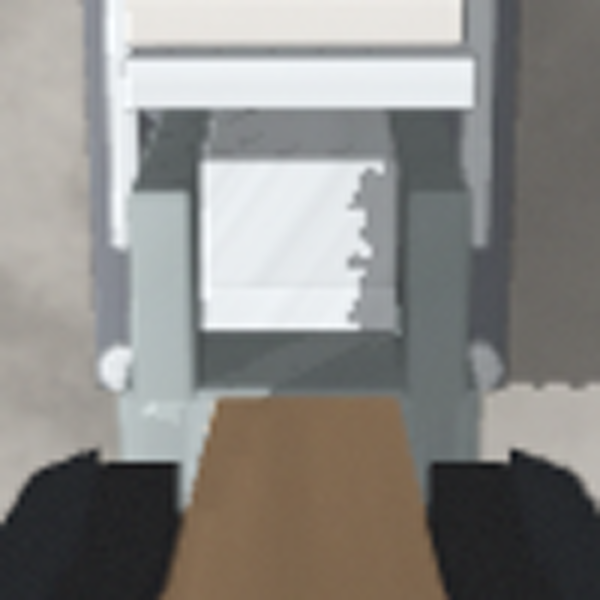

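```bash
python3 - <<'E'
from h import *
c=cal("w6");e=r.state()["eef_pos"]
C=lambda u,v,z:plane("w",205+u/6,150+v/6,z,c)
X=np.array([np.cos(np.radians(18.95)),np.sin(np.radians(18.95)),0]);Y=np.array([-X[1],X[0],0])
m=C(300,391,.08)
for zt in(.087,.089,.091):
  t=C(308.5,397,zt);d=t-m;print(t,"rel mouth x,y",d@X,d@Y)
print(m,"jaw edge rel",(C(300,331,.08)-m)@X,"tcp rel",(e-m)@X,(e-m)@Y)
E
```

```text
[0.5975 0.0709 0.087 ] rel mouth x,y -0.0019718910396991506 0.0011134503631630936
[0.5967 0.0707 0.089 ] rel mouth x,y -0.0027849227522515905 0.0011012253931265092
[0.596  0.0704 0.091 ] rel mouth x,y -0.0035979544648040308 0.0010890004230899248
[0.5997 0.0705 0.08  ] jaw edge rel -0.008646714540614317 tcp rel -0.009063619780463756 5.488632034480507e-05
```

```bash
python3 - <<'E'
from h import *
c=cal("w6");e=r.state()["eef_pos"]
X=np.array([np.cos(np.radians(18.95)),np.sin(np.radians(18.95)),0]);Y=np.array([-X[1],X[0],0])
o=e+.0046*X;o[2]=.089
for nm,x,z in[("tip",-.002,0),("front50",-.0095,.05),("topfront",-.0155,.09),("topback",.002,.09)]:
  for y in(-.012,.012):print(nm,proj("w",o+x*X+y*Y+[0,0,z],c))
im=cv2.imread("pics/w6.png");cv2.imwrite("pics/w6b.png",cv2.resize(im[190:340,180:330],None,fx=4,fy=4,interpolation=cv2.INTER_CUBIC))
E
```

```text
tip [239.6317 211.7383]
tip [270.5329 211.7783]
front50 [235.0246 230.3981]
front50 [275.2328 230.4466]
topfront [228.7061 255.9891]
topfront [281.6777 256.0466]
topback [229.6669 289.0029]
topback [280.593  289.0503]
```

View pics/w6b.png

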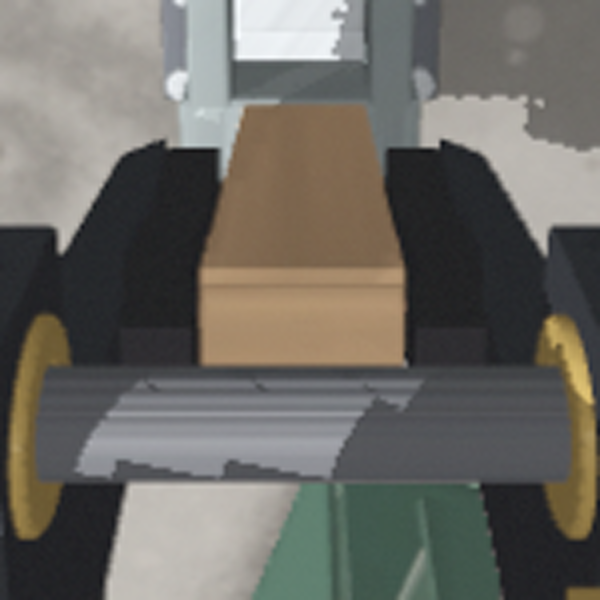

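Call:
move_arm:
  increments:
    - [0.006,0.001,0,-0.012,0.033,0]
    - [0.011,0.002,0,-0.023,0.066,0]
    - [0.011,0.002,0,-0.023,0.066,0]
    - [0.011,0.002,0,-0.023,0.066,0]

```text
clock: 8.7
eef_pos: [0.5967, 0.0687, 0.3122]
tcp_rot: [0.58, 0.814, -0.015, -0.01]
ft_force: [0.1, -0.4, -1.1]
opening: 0.0237
```

```bash
python3 - <<'E'
from h import *
im,c=shot("w7");s=r.state();print(s["eef_pos"],s["tcp_rot"],s["opening"])
cv2.imwrite("pics/w7z.png",cv2.resize(im[150:250,205:305],None,fx=6,fy=6,interpolation=cv2.INTER_CUBIC))
cv2.imwrite("pics/s7.png",r.camera("scene"))
cv2.imwrite("pics/s7z.png",cv2.resize(cv2.imread("pics/s7.png")[100:220,180:300],None,fx=5,fy=5,interpolation=cv2.INTER_CUBIC))
E
```

```text
[0.5966 0.0686 0.3123] [ 0.5805  0.8141 -0.0148 -0.0104] 0.02291658037458764
```

View pics/w7z.png

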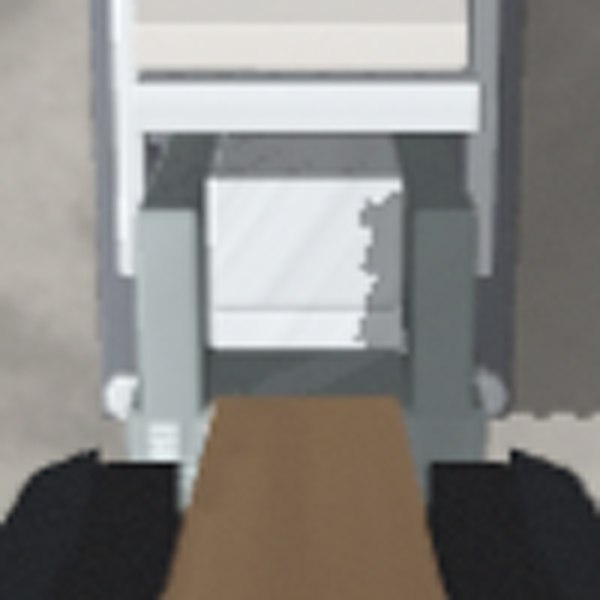

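View pics/s7z.png

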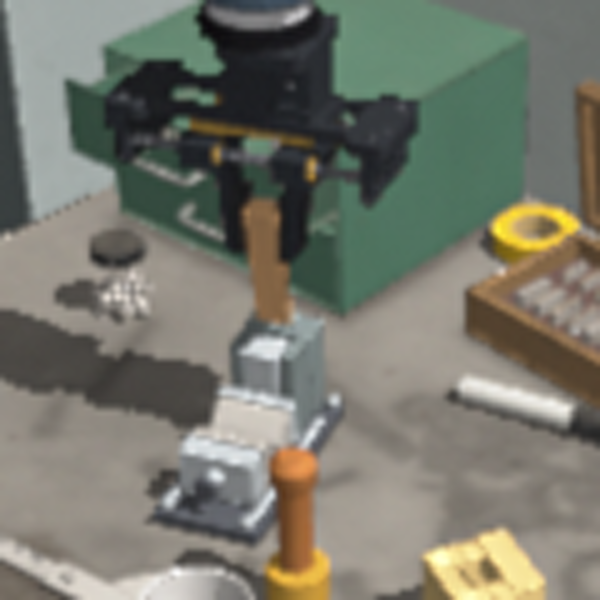

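```bash
python3 - <<'E'
from h import *
c=cal("w7")
C=lambda u,v,z:plane("w",205+u/6,150+v/6,z,c)
X=np.array([np.cos(np.radians(18.95)),np.sin(np.radians(18.95)),0]);Y=np.array([-X[1],X[0],0])
j=C(308,349,.08)
for zt in(.086,.088,.09):
  d=C(307,397,zt)-j;print("tip front rel jaw edge",d@X,d@Y)
print(j+.0086*X)
E
```

```text
tip front rel jaw edge 0.0046693547675868575 -0.0001457894861965532
tip front rel jaw edge 0.003939263658478967 -0.00015544924437884674
tip front rel jaw edge 0.003209172549370977 -0.00016510900256109137
[0.5996 0.0706 0.08  ]
```

Call:
move_arm:
  increments:
    - [-0.001,0,-0.015,0,0,0]
    - [-0.001,0,-0.03,0,0,0]
    - [-0.001,0,-0.045,0,0,0]
    - [-0.001,0,-0.045,0,0,0]

```text
clock: 9.3
eef_pos: [0.5958, 0.0687, 0.2889]
tcp_rot: [0.58, 0.814, -0.015, -0.011]
ft_force: [0.0, -0.1, -0.1]
opening: 0.0232
```

```bash
python3 - <<'E'
from h import *
im,c=shot("w8");s=r.state();print(s["eef_pos"],s["tcp_rot"],s["opening"],s["ft_force"],s["torque"])
cv2.imwrite("pics/w8z.png",cv2.resize(im[150:270,195:315],None,fx=5,fy=5,interpolation=cv2.INTER_CUBIC))
E
```

```text
[0.596  0.0686 0.2894] [ 0.5804  0.8141 -0.015  -0.0107] 0.02352490758526265 [-0.2442  0.8914 -0.5861] [ 0.0709 -0.0178  0.0513]
```

View pics/w8z.png

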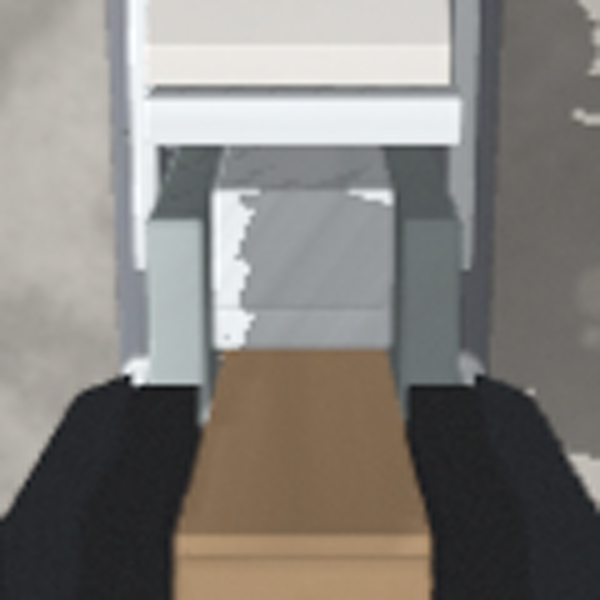

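Call:
move_arm:
  increments:
    - [0,0,-0.006,0,0,0]
    - [0,0,-0.012,0,0,0]
    - [0,0,-0.012,0,0,0]

```text
clock: 9.72
eef_pos: [0.5961, 0.0687, 0.2833]
tcp_rot: [0.58, 0.814, -0.015, -0.011]
ft_force: [0.4, 0.3, -0.8]
opening: 0.0236
```

Call:
move_arm:
  increments:
    - [0,0,-0.004,0,0,0]
    - [0,0,-0.008,0,0,0]
    - [0,0,-0.008,0,0,0]

```text
clock: 10.1
eef_pos: [0.5963, 0.0688, 0.2792]
tcp_rot: [0.58, 0.814, -0.015, -0.01]
ft_force: [1.8, -0.0, -1.3]
opening: 0.0235
```

Call:
move_arm:
  increments:
    - [0,0,-0.004,0,0,0]
    - [0,0,-0.008,0,0,0]
    - [0,0,-0.008,0,0,0]

```text
clock: 10.48
eef_pos: [0.5965, 0.0689, 0.2752]
tcp_rot: [0.58, 0.814, -0.014, -0.01]
ft_force: [2.5, 1.6, -1.1]
opening: 0.0233
```

Call:
move_arm:
  increments:
    - [0.002,0.001,0,0,0,0]
    - [0.002,0.001,-0.004,0,0,0]
    - [0.002,0.001,-0.004,0,0,0]

```text
clock: 10.85
eef_pos: [0.5971, 0.0691, 0.2732]
tcp_rot: [0.58, 0.814, -0.015, -0.011]
ft_force: [-2.3, -0.6, 3.5]
opening: 0.0233
```

Call:
move_arm:
  increments:
    - [0,0,0,0,0,0]
    - [0,0,0,0,0,0]
    - [0,0,0,0,0,0]
    - [0,0,0,0,0,0]
  fingers: 0.7

```text
clock: 11.35
eef_pos: [0.597, 0.0691, 0.2731]
tcp_rot: [0.58, 0.814, -0.015, -0.011]
ft_force: [-0.2, -0.1, -0.3]
opening: 0.0605
```

Call:
move_arm:
  increments:
    - [0,0,0.05,0,0,0]
    - [0,0,0.12,0.012,-0.033,0]
    - [0,0,0.2,0.023,-0.066,0]
    - [-0.06,-0.02,0.2,0.023,-0.066,0]
    - [-0.1,-0.03,0.2,0.023,-0.066,0]
    - [-0.1,-0.03,0.2,0.023,-0.066,0]

```text
clock: 12.1
eef_pos: [0.5462, 0.0537, 0.3733]
tcp_rot: [0.581, 0.814, -0.0, -0.0]
ft_force: [0.5, -0.7, -0.4]
opening: 0.062
```

```bash
python3 - <<'E'
from h import *
im,c=shot("w9");s=r.state();print(s["eef_pos"],s["tcp_rot"],s["opening"],s["ft_force"],s["torque"])
cv2.imwrite("pics/w9z.png",cv2.resize(im[140:290,180:330],None,fx=4,fy=4,interpolation=cv2.INTER_CUBIC))
cv2.imwrite("pics/s9.png",r.camera("scene"));cv2.imwrite("pics/d9.png",r.camera("side"))
a=cv2.resize(cv2.imread("pics/s9.png")[120:220,180:280],None,fx=4,fy=4,interpolation=cv2.INTER_CUBIC)
b=cv2.resize(cv2.imread("pics/d9.png")[150:250,170:270],None,fx=4,fy=4,interpolation=cv2.INTER_CUBIC)
cv2.imwrite("pics/sd9.png",np.hstack([a,b]))
E
```

```text
[0.5471 0.0542 0.3734] [0.5806 0.8142 0.0002 0.0001] 0.061726511069139796 [-0.2103  0.1723  1.7198] [ 0.0597 -0.0141 -0.0147]
```

View pics/w9z.png

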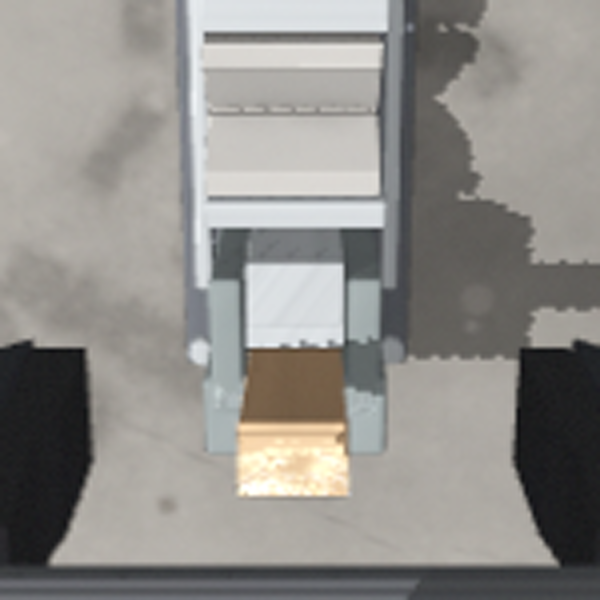

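View pics/sd9.png

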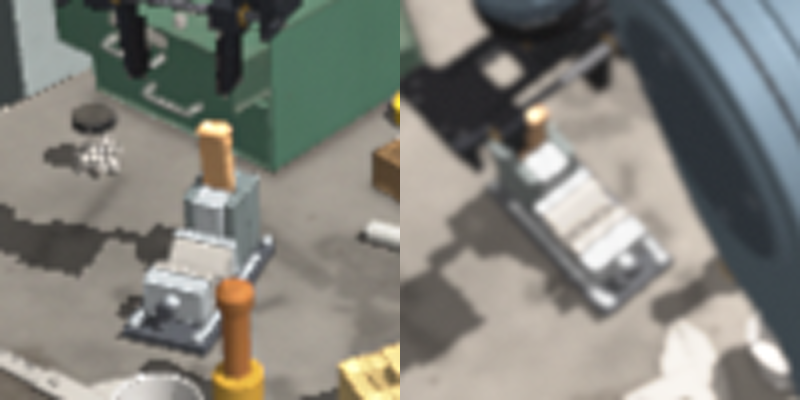

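```bash
python3 - <<'E'
from h import *
c=cal("w9")
X=np.array([np.cos(np.radians(18.95)),np.sin(np.radians(18.95)),0]);Y=np.array([-X[1],X[0],0])
m=np.array([.5996,.0706,.08])
for z in(.13,.135,.14,.145,.15):
  f=plane("w",180+294/4,140+426/4,z,c)-m;b=plane("w",180+294/4,140+497/4,z,c)-m
  l=plane("w",180+236/4,140+497/4,z,c);rr=plane("w",180+351/4,140+497/4,z,c)
  print(z,"front",f@X,"back",b@X,"y",b@Y,"w",np.linalg.norm(l-rr))
E
```

```text
0.13 front -0.012503966358518939 back 0.005410244765515078 y -1.575366525095502e-05 w 0.026087597392258834
0.135 front -0.015184724835487632 back 0.0023267235250523655 y 1.100068179980504e-05 w 0.02550107350092618
0.14 front -0.01786548331245633 back -0.0007567977154102427 y 3.775502885052903e-05 w 0.024914549609593436
0.145 front -0.020546241789424918 back -0.0038403189558728463 y 6.450937590126618e-05 w 0.024328025718260704
0.15 front -0.02322700026639361 back -0.0069238401963355595 y 9.126372295202637e-05 w 0.023741501826927996
```

Call:
move_arm:
  increments:
    - [-0.03,0.06,0,0,0,0]
    - [-0.06,0.16,0,0,0,0]
    - [-0.1,0.26,-0.04,0,0,0]
    - [-0.12,0.36,-0.09,0,0,0]
    - [-0.136,0.41,-0.14,0,0,0]
    - [-0.136,0.41,-0.14,0,0,0]
    - [-0.136,0.41,-0.14,0,0,0]
  fingers: 1

```text
clock: 13.12
eef_pos: [0.4809, 0.2586, 0.3037]
tcp_rot: [0.581, 0.814, 0.0, 0.001]
ft_force: [0.4, -0.4, -0.1]
opening: 0.0881
```

```bash
python3 - <<'E'
from h import *
im,c=shot("w10");s=r.state();print(s["eef_pos"],s["tcp_rot"],s["opening"])
cv2.imwrite("pics/w10z.png",cv2.resize(im[90:290,140:370],None,fx=3,fy=3,interpolation=cv2.INTER_CUBIC))
E
```

```text
[0.4811 0.2582 0.304 ] [0.5813 0.8137 0.0007 0.0009] 0.08815036425660892
```

View pics/w10z.png

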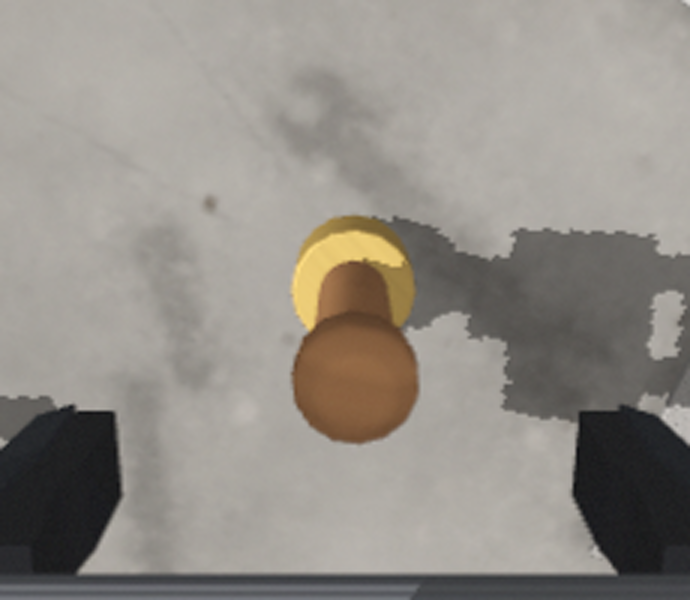

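```bash
python3 - <<'E'
from h import *
c=cal("w10");e=r.state()["eef_pos"]
R=lambda u,v,z:plane("w",140+u/3,90+v/3,z,c)
for z in(.097,.1):print(R(355,377,z)-e)
print(R(353.5,291,.028)-e, np.linalg.norm(R(293,291,.028)-R(414,291,.028)))
E
```

```text
[-0.0012  0.0022 -0.207 ]
[-0.0023  0.0018 -0.204 ]
[-0.0025  0.002  -0.276 ] 0.03842272726329609
```

Call:
move_arm:
  increments:
    - [-0.004,0.004,-0.03,0,0,0]
    - [-0.004,0.004,-0.08,0,0,0]
    - [-0.004,0.004,-0.13,0,0,0]
    - [-0.004,0.004,-0.173,0,0,0]
    - [-0.004,0.004,-0.173,0,0,0]
    - [-0.004,0.004,-0.173,0,0,0]

```text
clock: 13.92
eef_pos: [0.4795, 0.26, 0.218]
tcp_rot: [0.582, 0.813, 0.001, 0.001]
ft_force: [0.7, 0.7, -0.2]
opening: 0.0888
```

Call:
move_arm:
  increments:
    - [0,0,0,0,0,0]
    - [0,0,0,0,0,0]
    - [0,0,0,0,0,0]
    - [0,0,0,0,0,0]
    - [0,0,0,0,0,0]
    - [0,0,0,0,0,0]
    - [0,0,0,0,0,0]
    - [0,0,0,0,0,0]
  fingers: 0
  grip_force: 60

```text
clock: 14.92
eef_pos: [0.4795, 0.2601, 0.2181]
tcp_rot: [0.582, 0.813, 0.001, 0.001]
ft_force: [-0.6, -0.3, 0.2]
opening: 0.0265
```

Call:
move_arm:
  increments:
    - [0,0,0,0,0,0]
    - [0,0,0,0,0,0]
    - [0,0,0,0,0,0]

```text
clock: 15.3
eef_pos: [0.4795, 0.2601, 0.2181]
tcp_rot: [0.582, 0.813, 0.001, 0.001]
ft_force: [0.6, -0.2, 0.5]
opening: 0.0262
```

```bash
python3 - <<'E'
from h import *
im,c=shot("w11");s=r.state();print(s["eef_pos"],s["tcp_rot"],s["opening"])
cv2.imwrite("pics/w11z.png",cv2.resize(im[130:330,140:370],None,fx=3,fy=3,interpolation=cv2.INTER_CUBIC))
E
```

```text
[0.4795 0.2601 0.2181] [0.5815 0.8135 0.0011 0.0011] 0.02656851942506333
```

View pics/w11z.png

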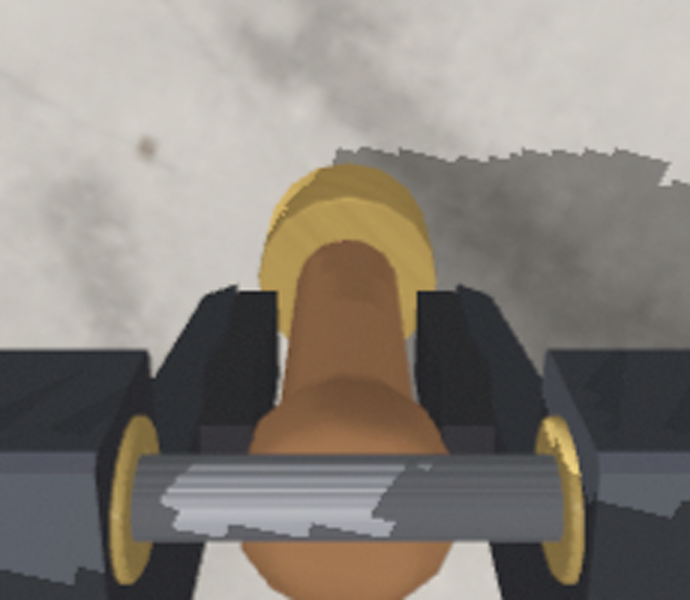

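Call:
move_arm:
  increments:
    - [0,0,0,0,0,0]
    - [0,0,0,0,0,0]
    - [0,0,-0.004,0,0,0]
    - [0,0,-0.008,0,0,0]
    - [0,0,-0.008,0,0,0]
  fingers: 0.5

```text
clock: 15.98
eef_pos: [0.4794, 0.26, 0.2138]
tcp_rot: [0.582, 0.813, 0.001, 0.001]
ft_force: [0.9, 0.8, -0.2]
opening: 0.044
```

Call:
move_arm:
  increments:
    - [0,0,0,0,0,0]
    - [0,0,0,0,0,0]
    - [0,0,0,0,0,0]
    - [0,0,0,0,0,0]
    - [0,0,0,0,0,0]
  fingers: 0

```text
clock: 16.6
eef_pos: [0.4794, 0.2601, 0.214]
tcp_rot: [0.582, 0.814, 0.001, 0.001]
ft_force: [-1.3, -0.1, 3.6]
opening: 0.0233
```

Call:
move_arm:
  increments:
    - [0,0,0,0,0,0]
    - [0,0,0,0,0,0]
    - [0,0,0,0,0,0]

```text
clock: 16.98
eef_pos: [0.4795, 0.2601, 0.214]
tcp_rot: [0.582, 0.814, 0.001, 0.001]
ft_force: [-0.8, 0.4, 3.1]
opening: 0.0233
```

Call:
move_arm:
  increments:
    - [0,0,0.02,0,0,0]
    - [0,0,0.06,0,0,0]
    - [0,0,0.12,0,0,0]
    - [0,0,0.18,0,0,0]
    - [0,0,0.18,0,0,0]
    - [0,0,0.18,0,0,0]

```text
clock: 17.73
eef_pos: [0.479, 0.2598, 0.3032]
tcp_rot: [0.582, 0.814, 0.0, 0.001]
ft_force: [-0.7, 0.1, -2.8]
opening: 0.0232
```

```bash
python3 - <<'E'
from h import *
im,c=shot("w12");s=r.state();print(s["eef_pos"],s["tcp_rot"],s["opening"],s["ft_force"])
cv2.imwrite("pics/w12z.png",cv2.resize(im[130:330,140:370],None,fx=3,fy=3,interpolation=cv2.INTER_CUBIC))
a=r.camera("scene");cv2.imwrite("pics/s12z.png",cv2.resize(a[50:220,110:280],None,fx=3.5,fy=3.5,interpolation=cv2.INTER_CUBIC))
E
```

```text
[0.4788 0.2598 0.3028] [ 0.5815  0.8135 -0.0001  0.0006] 0.023557324682835903 [-0.3182  0.5093 -2.8002]
```

View pics/w12z.png

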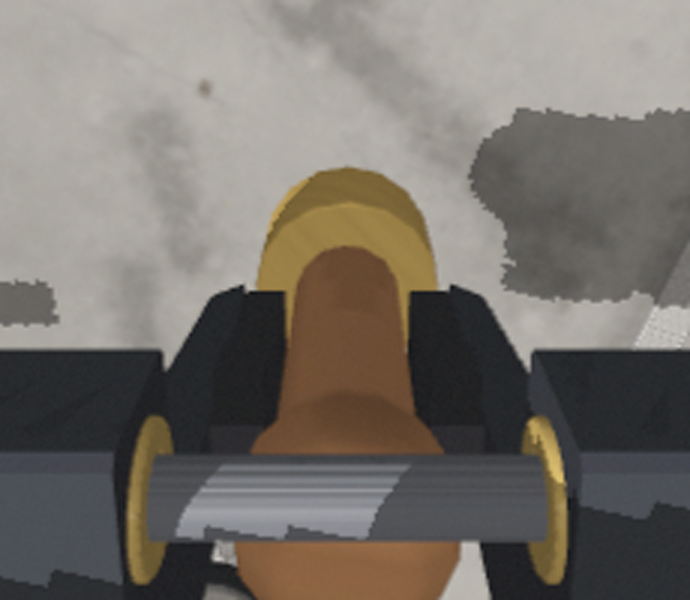

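View pics/s12z.png

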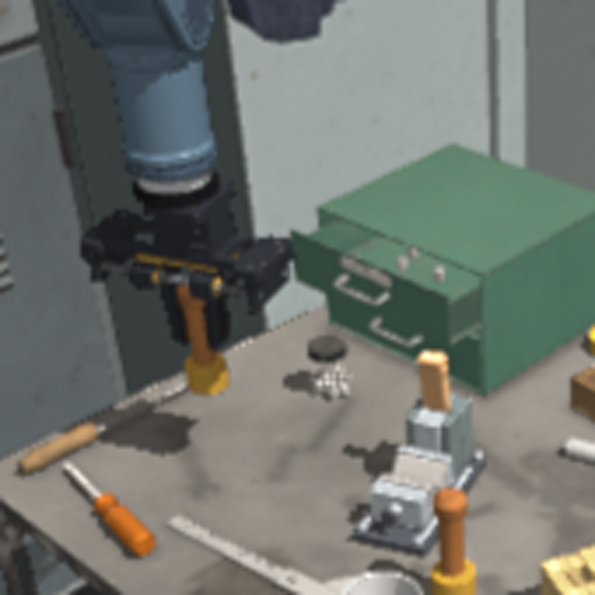

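Call:
move_arm:
  increments:
    - [0,0,0.07,0,0,0]
    - [0.03,-0.05,0.16,0,0,0]
    - [0.08,-0.13,0.18,0,0,0]
    - [0.13,-0.22,0.18,0,0,0]
    - [0.18,-0.31,0.18,0,0,0]
    - [0.215,-0.37,0.17,0,0,0]
    - [0.226,-0.384,0.16,0,0,0]
    - [0.226,-0.384,0.16,0,0,0]
    - [0.226,-0.384,0.16,0,0,0]

```text
clock: 18.95
eef_pos: [0.5913, 0.0697, 0.3823]
tcp_rot: [0.581, 0.814, -0.0, -0.0]
ft_force: [1.0, -0.5, -2.2]
opening: 0.0235
```

```bash
python3 - <<'E'
from h import *
c=cal("w12")
# brass top disc prediction
M=c["cam_to_world"]
e=np.array([.4788,.2598,.3028]);a=np.radians(19)
X=np.array([np.cos(a),np.sin(a),0]);Y=np.array([-X[1],X[0],0])
ctr=e+[0,0,-.214+.028]
for nm,p in[("L",-.02*Y),("R",.02*Y),("near",-.02*X)]:
  q=proj("w",ctr+p,c);print(nm,(q-[140,130])*3)
im,c=shot("w13");s=r.state();print(s["eef_pos"],s["tcp_rot"],s["opening"],s["ft_force"])
cv2.imwrite("pics/w13z.png",cv2.resize(im[130:330,140:370],None,fx=3,fy=3,interpolation=cv2.INTER_CUBIC))
for n,(u,v) in {"scene":(130,180),"side":(130,170)}.items():
  a=r.camera(n);cv2.imwrite(f"pics/{n}13z.png",cv2.resize(a[v-50:v+70,u+20:u+140],None,fx=5,fy=5,interpolation=cv2.INTER_CUBIC))
E
```

```text
L [253.9266 293.4783]
R [439.3132 293.2143]
near [346.4914 205.4476]
[0.5914 0.0696 0.3825] [ 0.5804  0.8143 -0.      0.0001] 0.02345089002296066 [ 0.1159  0.8076 -2.5813]
```

View pics/w13z.png

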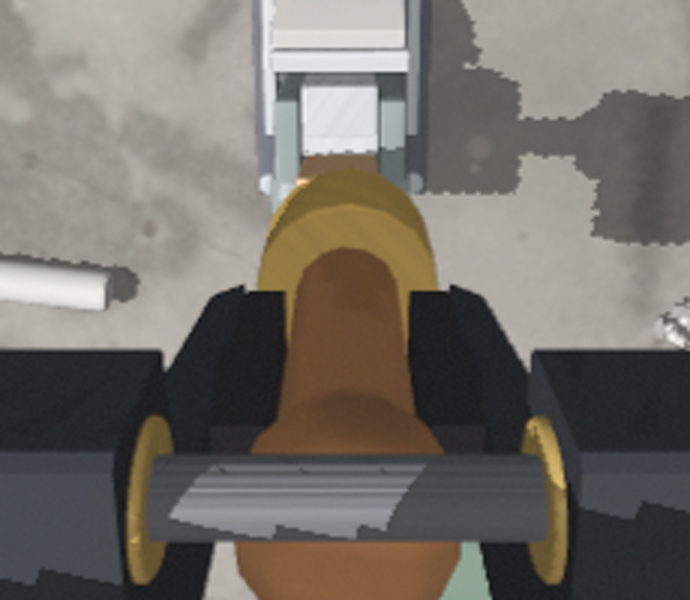

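View pics/scene13z.png

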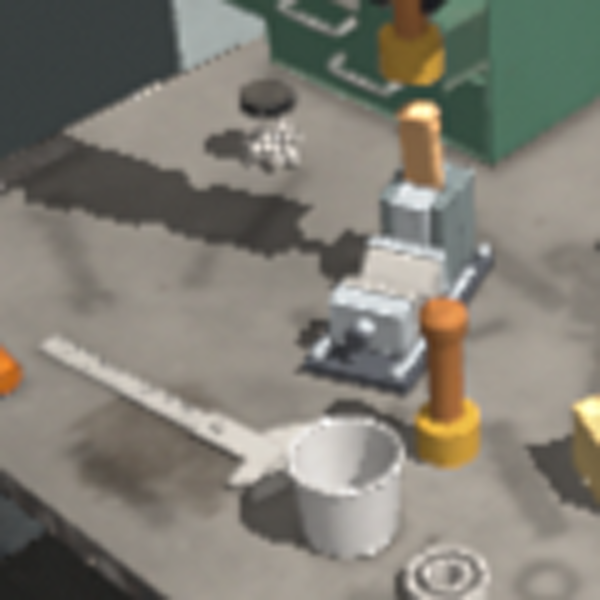

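Call:
move_arm:
  increments:
    - [0,-0.004,-0.03,0,0,0]
    - [0,-0.004,-0.052,0,0,0]
    - [0,-0.004,-0.064,0,0,0]

```text
clock: 19.48
eef_pos: [0.5918, 0.0672, 0.3508]
tcp_rot: [0.581, 0.814, 0.0, 0.001]
ft_force: [-1.1, 0.4, 12.4]
opening: 0.0234
```

```bash
python3 - <<'E'
from h import *
s=r.state();print(s["clock"],s["eef_pos"],s["qd"],s["ft_force"],s["torque"])
E
```

```text
19.475 [0.5918 0.0672 0.3508] [ 0.0059  0.0393 -0.0048  0.0041 -0.0072 -0.0879  0.006 ] [-1.078   0.4284 12.3579] [0.0579 0.2619 0.0096]
```

Call:
move_arm:
  increments:
    - [0,0.001,0.03,0,0,0]
    - [0,0.001,0.03,0,0,0]
    - [0,0.001,0.0,0,0,0]
    - [0,0.001,-0.016,0,0,0]
    - [0,0.001,-0.016,0,0,0]

```text
clock: 20.1
eef_pos: [0.5927, 0.0678, 0.3433]
tcp_rot: [0.581, 0.814, 0.001, 0.002]
ft_force: [0.4, -0.5, 3.8]
opening: 0.0233
```

Call:
move_arm:
  increments:
    - [0,0,0.03,0,0,0]
    - [0,0,0.03,0,0,0]
    - [0,0,0.0,0,0,0]
    - [0,0,-0.016,0,0,0]
    - [0,0,-0.016,0,0,0]

```text
clock: 20.72
eef_pos: [0.5934, 0.0679, 0.3356]
tcp_rot: [0.581, 0.814, 0.002, 0.003]
ft_force: [-0.1, -0.1, 4.5]
opening: 0.0233
```

Call:
move_arm:
  increments:
    - [-0.003,0,0.03,0,0.013,0]
    - [-0.003,0,0.03,0,0.013,0]
    - [-0.003,0,0.0,0,0.013,0]
    - [-0.003,0,-0.016,0,0.013,0]
    - [-0.003,0,-0.016,0,0.013,0]

```text
clock: 21.35
eef_pos: [0.5928, 0.068, 0.3281]
tcp_rot: [0.581, 0.814, 0.001, 0.001]
ft_force: [0.1, -0.2, 9.4]
opening: 0.0234
```

Call:
move_arm:
  increments:
    - [-0.002,0,0.03,0,0,0]
    - [-0.002,0,0.03,0,0,0]
    - [-0.002,0,0.0,0,0,0]
    - [-0.002,0,-0.012,0,0,0]
    - [-0.002,0,-0.012,0,0,0]

```text
clock: 21.98
eef_pos: [0.5941, 0.0687, 0.3248]
tcp_rot: [0.581, 0.814, 0.004, 0.003]
ft_force: [-0.8, 0.3, 20.6]
opening: 0.0215
```

```bash
python3 - <<'E'
from h import *
s=r.state();print(s["eef_pos"],s["tcp_rot"],s["opening"],s["ft_force"],s["torque"])
for n,(u,v) in {"scene":(130,180),"side":(130,170)}.items():
  a=r.camera(n);cv2.imwrite(f"pics/{n}14z.png",cv2.resize(a[v-60:v+60,u+40:u+160],None,fx=5,fy=5,interpolation=cv2.INTER_CUBIC))
shot("w14")
E
```

```text
[0.5941 0.0687 0.3248] [0.5807 0.8141 0.0044 0.0032] 0.021525294569425008 [-0.8315  0.3465 20.6146] [0.2817 0.1153 0.0336]
```

View pics/scene14z.png

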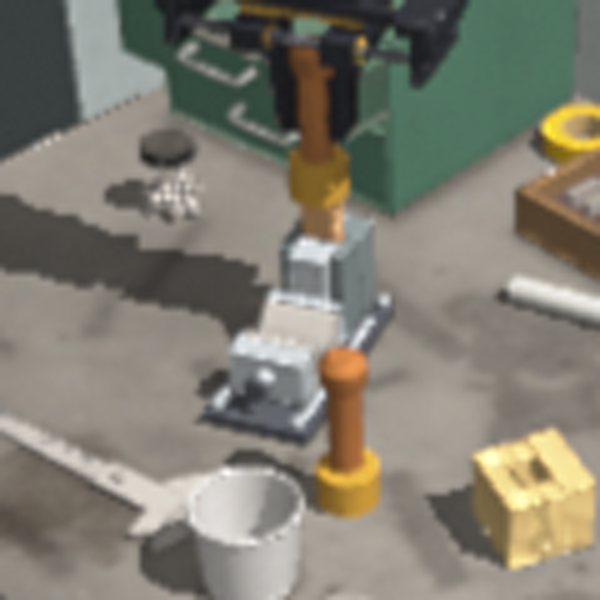

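View pics/w14.png

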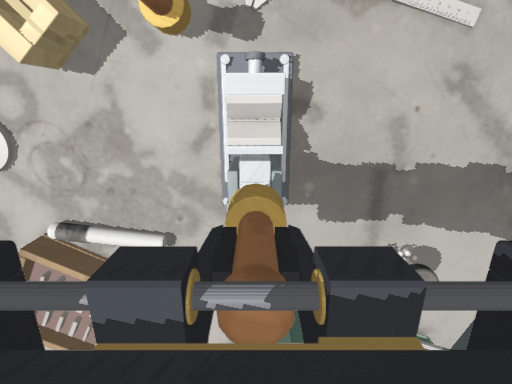

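Call:
move_arm:
  increments:
    - [-0.004,-0.001,0.03,0.0,0.02,0]
    - [-0.004,-0.001,0.06,-0.0,0.02,0]
    - [-0.004,-0.001,0.06,-0.0,0.02,0]
    - [-0.004,-0.001,0.06,-0.0,0.02,0]

```text
clock: 22.62
eef_pos: [0.5916, 0.0682, 0.3539]
tcp_rot: [0.581, 0.814, 0.001, -0.001]
ft_force: [-0.3, -0.8, -3.5]
opening: 0.0218
```

```bash
python3 - <<'E'
from h import *
s=r.state();print(s["eef_pos"],s["tcp_rot"],s["opening"],s["ft_force"],s["torque"])
a=r.camera("scene");cv2.imwrite("pics/s15.png",a);cv2.imwrite("pics/s15z.png",cv2.resize(a[130:210,200:280],None,fx=7.5,fy=7.5,interpolation=cv2.INTER_CUBIC))
im,c=shot("w15");cv2.imwrite("pics/w15z.png",cv2.resize(im[130:330,140:370],None,fx=3,fy=3,interpolation=cv2.INTER_CUBIC))
e=s["eef_pos"];an=np.radians(19);X=np.array([np.cos(an),np.sin(an),0]);Y=np.array([-X[1],X[0],0])
for s_ in(0,.003,.006):
  ctr=e+[0,0,-.214+s_]
  print(s_,"face centre in scene z",(proj("scene",ctr)-[200,130])*7.5, "near brass top in wrist z",(proj("w",ctr+[0,0,.028]-.02*X,c)-[140,130])*3,"LR",(proj("w",ctr+[0,0,.028]-.02*Y,c)-[140,130])*3)
m=np.array([.5996,.0706,.08])
for h in(.11,.113,.116,.12):print(h,[(proj("scene",m+x*X+y*Y+[0,0,h-.08])-[200,130])*7.5 for x,y in((-.0175,-.012),(-.0175,.012),(0,-.012))])
E
```

```text
[0.5916 0.0682 0.3539] [ 0.5807  0.8141  0.0008 -0.0015] 0.02181843370360925 [-0.3371 -0.8436 -3.5031] [ 0.0383  0.0255 -0.0343]
0 face centre in scene z [240.0752 161.9832] near brass top in wrist z [342.6469 208.4795] LR [249.8294 296.5756]
0.003 face centre in scene z [239.7678 156.007 ] near brass top in wrist z [342.6568 213.1656] LR [248.3324 302.5409]
0.006 face centre in scene z [239.4597 150.0139] near brass top in wrist z [342.6671 218.0116] LR [246.7861 308.703 ]
0.11 [array([260.915 , 236.5382]), array([210.2367, 226.5015]), array([276.325 , 216.0378])]
0.113 [array([260.6388, 230.7039]), array([209.8913, 220.6837]), array([276.0728, 210.2304])]
0.116 [array([260.3619, 224.8533]), array([209.5449, 214.8496]), array([275.82  , 204.4069])]
0.12 [array([259.9914, 217.0268]), array([209.0816, 207.0455]), array([275.4818, 196.6169])]
```

View pics/s15z.png

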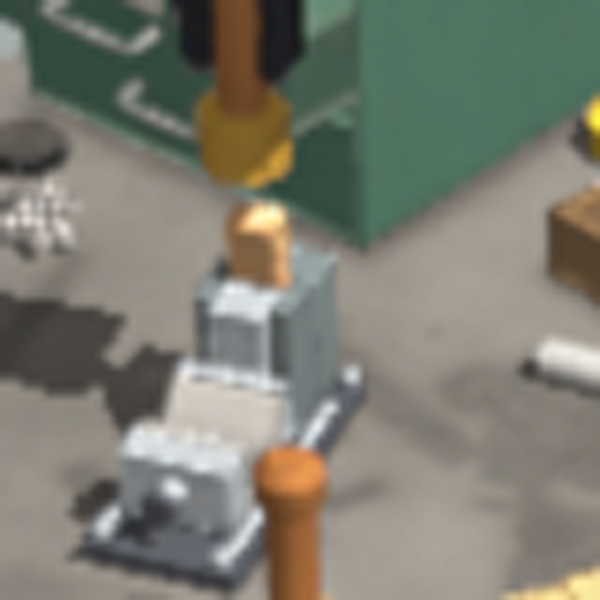

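View pics/w15z.png

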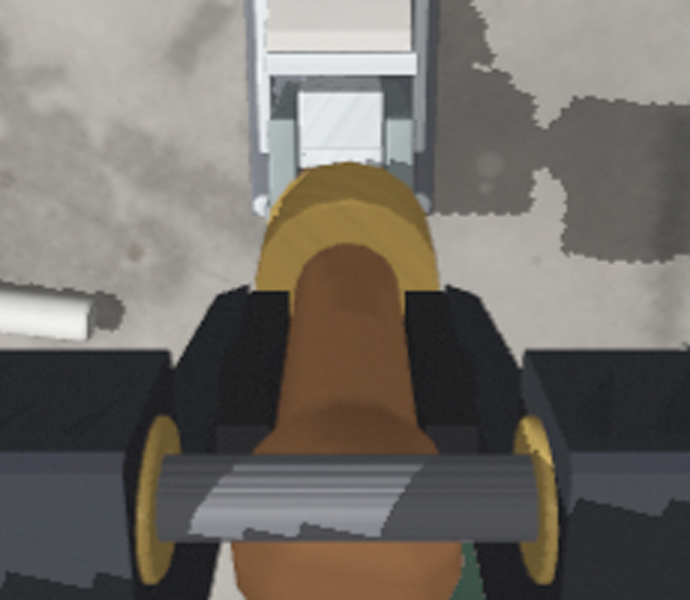

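Call:
move_arm:
  increments:
    - [0,0,-0.02,0,0,0]
    - [0,0,-0.05,0,0,0]
    - [0,0,-0.064,0,0,0]
    - [0,0,-0.064,0,0,0]

```text
clock: 23.22
eef_pos: [0.5928, 0.0686, 0.3241]
tcp_rot: [0.581, 0.814, 0.002, -0.001]
ft_force: [-4.4, 0.1, 18.9]
opening: 0.0209
```

Call:
move_arm:
  increments:
    - [-0.002,-0.001,0.03,0,0.005,0]
    - [-0.002,-0.001,0.03,0,0.005,0]
    - [-0.002,-0.001,0.01,0,0.005,0]
    - [-0.002,-0.001,-0.005,0,0.005,0]
    - [-0.002,-0.001,-0.005,0,0.005,0]
    - [-0.002,-0.001,-0.005,0,0.005,0]

```text
clock: 23.98
eef_pos: [0.5923, 0.0683, 0.3236]
tcp_rot: [0.581, 0.814, 0.002, -0.001]
ft_force: [-6.2, 0.2, 21.5]
opening: 0.021
```

Call:
move_arm:
  increments:
    - [-0.001,-0.001,0.03,0,0.0,0]
    - [-0.001,-0.001,0.03,0,0.0,0]
    - [-0.001,-0.001,0.01,0,0.0,0]
    - [-0.001,-0.001,-0.007,0,0.0,0]
    - [-0.001,-0.001,-0.007,0,0.0,0]
    - [-0.001,-0.001,-0.007,0,0.0,0]

```text
clock: 24.72
eef_pos: [0.5927, 0.0679, 0.3228]
tcp_rot: [0.581, 0.814, 0.004, -0.0]
ft_force: [-7.7, 0.7, 26.8]
opening: 0.0207
```

Call:
move_arm:
  increments:
    - [-0.001,-0.001,0.03,0,0.0,0]
    - [-0.001,-0.001,0.03,0,0.0,0]
    - [-0.001,-0.001,0.01,0,0.0,0]
    - [-0.001,-0.001,-0.007,0,0.0,0]
    - [-0.001,-0.001,-0.007,0,0.0,0]
    - [-0.001,-0.001,-0.007,0,0.0,0]

```text
clock: 25.48
eef_pos: [0.5934, 0.0676, 0.3222]
tcp_rot: [0.581, 0.814, 0.005, 0.001]
ft_force: [-7.2, -0.1, 27.6]
opening: 0.0209
```

Call:
move_arm:
  increments:
    - [-0.003,0,0.03,0,0.012,0]
    - [-0.003,0,0.06,0,0.012,0]
    - [-0.06,-0.02,0.1,0,0.012,0]
    - [-0.12,-0.04,0.12,0,0.012,0]
    - [-0.12,-0.04,0.12,0,0.012,0]
    - [-0.12,-0.04,0.12,0,0.012,0]

```text
clock: 26.22
eef_pos: [0.5338, 0.0479, 0.3818]
tcp_rot: [0.581, 0.814, 0.003, -0.002]
ft_force: [-0.3, -0.3, -2.3]
opening: 0.021
```

```bash
python3 - <<'E'
from h import *
s=r.state();print(s["eef_pos"],s["tcp_rot"],s["opening"],s["ft_force"],s["torque"])
a=r.camera("scene");cv2.imwrite("pics/s16.png",a);cv2.imwrite("pics/s16z.png",cv2.resize(a[130:210,190:270],None,fx=7.5,fy=7.5,interpolation=cv2.INTER_CUBIC))
im,c=shot("w16");cv2.imwrite("pics/w16z.png",cv2.resize(im[130:330,140:370],None,fx=3,fy=3,interpolation=cv2.INTER_CUBIC))
a=r.camera("side");cv2.imwrite("pics/d16z.png",cv2.resize(a[150:250,170:270],None,fx=6,fy=6,interpolation=cv2.INTER_CUBIC))
E
```

```text
[0.5338 0.0479 0.3818] [ 0.5807  0.8141  0.0034 -0.0018] 0.020985407858165862 [-0.3401 -0.2717 -2.3456] [ 0.0808 -0.0612 -0.0227]
```

View pics/s16z.png

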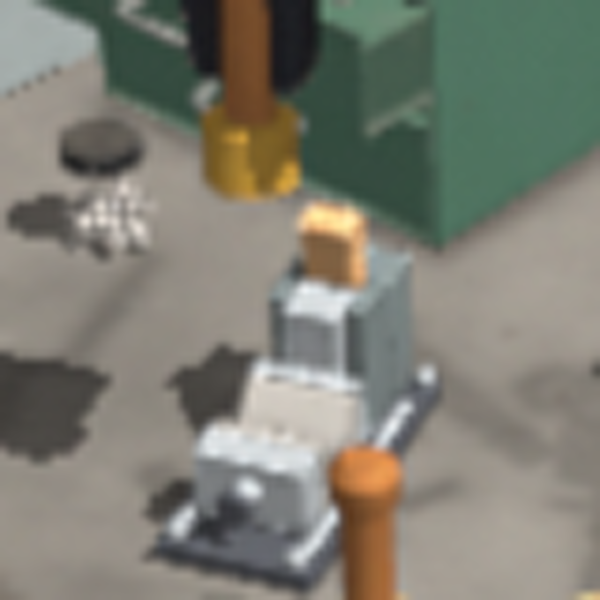

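View pics/w16z.png

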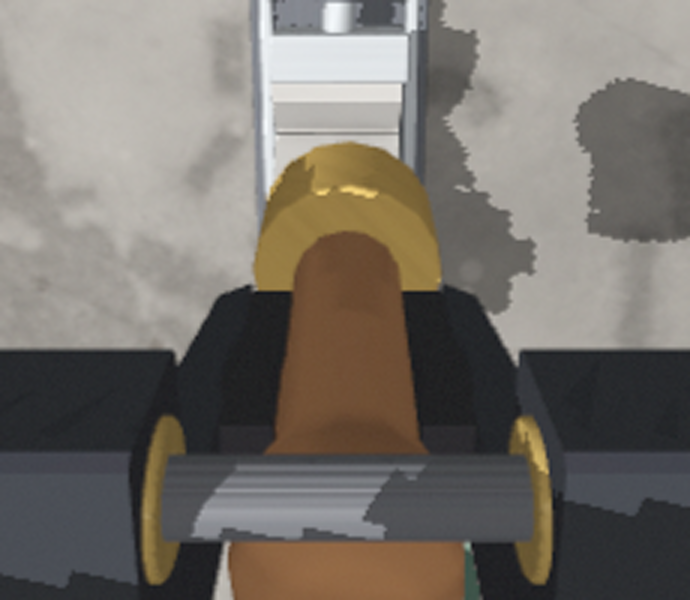

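View pics/d16z.png

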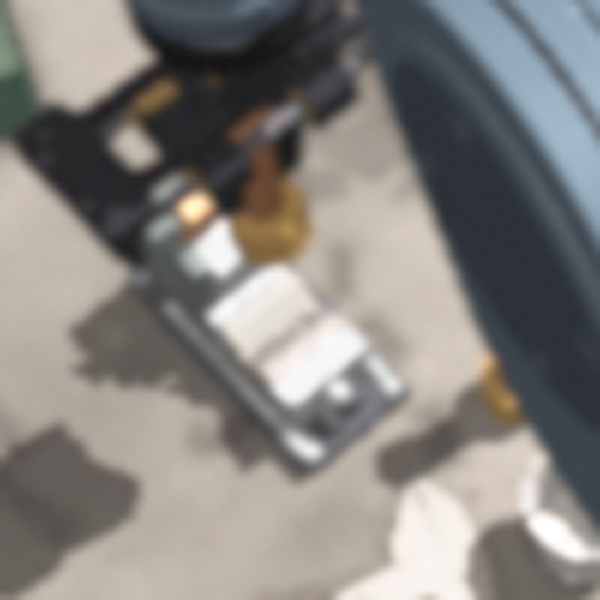

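```bash
python3 - <<'E'
from h import *
A=cv2.imread("pics/s15.png")[152:172,224:244].astype(int);B=cv2.imread("pics/s16.png")[152:172,224:244].astype(int)
for I in(A,B):
    m=(I[...,2]-I[...,0]>60)
    print("\n".join("".join("#" if x else "." for x in row) for row in m));print()
def cen(I):
    hsv=(I[...,2]-I[...,0])
    return hsv.sum(),hsv[:, 6:14].sum(1)
print(cen(A)[1]);print(cen(B)[1])
c=cv2.imread("pics/w16.png")
E
```

```text
....###########.....
.....#########......
........###.........
....................
....................
..........##........
........####.#......
.......#######......
.......#######......
.......########.....
...........###......
...........###......
........#..###......
.......##..###......
...........####.....
............###.....
....................
....................
....................
....................

######..............
######..............
######..............
#####...............
#...................
........###.........
......########......
......#########.....
......#########.....
.......########.....
...........####.....
...........###......
........##.####.....
........#..####.....
..........#####.....
............###.....
....................
....................
....................
....................

[816 794 434 -15  63 384 563 659 771 604 528 512 504 519 489 325  65 -67
 -64 -63]
[-71 -65 -54 -38  58 414 721 767 806 616 527 507 518 521 499 323  57 -67
 -59 -61]
```

```bash
python3 - <<'E'
from h import *
from scipy.optimize import fsolve
from scipy.spatial.transform import Rotation as Ro
c=cal("w16");e=np.array([.5338,.0479,.3818]);q=Ro.from_quat([.5807,.8141,.0034,-.0018])
def row(th,s,y,z):
    z=z-s-.147
    yy=y*np.cos(th)-z*np.sin(th); zz=z*np.cos(th)+y*np.sin(th)
    p=e+q.apply([0,yy,zz+.147]);return (proj("w",p,c)[1]-130)*3
print(row(0,0,-.02,.186),row(0,0,-.02,.214))
f=lambda v:[row(v[0],v[1],-.02,.186)-191,row(v[0],v[1],-.02,.214)-142]
v=fsolve(f,[.05,0]);print(np.degrees(v[0]),v[1])
for th in(.03,.05,.07,.1):
  print(th,[ (round(row(th,s,-.02,.186)),round(row(th,s,-.02,.214))) for s in (0,.003,.006)])
E
```

```text
207.32465175778606 170.1365249147405
6.729313148234588 9.600519276907123e-05
0.03 [(203, 163), (208, 167), (213, 171)]
0.05 [(200, 158), (205, 162), (211, 166)]
0.07 [(197, 153), (203, 157), (209, 162)]
0.1 [(193, 146), (199, 150), (205, 155)]
```

Call:
move_arm:
  increments:
    - [-0.03,0.06,0,0.01,-0.04,0]
    - [-0.06,0.16,0,0.03,-0.09,0]
    - [-0.09,0.26,-0.05,0.05,-0.15,0]
    - [-0.12,0.36,-0.1,0.054,-0.199,0]
    - [-0.14,0.414,-0.16,0.054,-0.199,0]
    - [-0.14,0.414,-0.16,0.054,-0.199,0]
    - [-0.14,0.414,-0.16,0.054,-0.199,0]

```text
clock: 27.25
eef_pos: [0.4647, 0.2545, 0.3017]
tcp_rot: [0.58, 0.813, 0.045, 0.033]
ft_force: [0.5, -0.1, -3.0]
opening: 0.0208
```

```bash
python3 - <<'E'
from h import *
s=r.state();print(s["eef_pos"],s["tcp_rot"],s["opening"],s["ft_force"],s["torque"])
im,c=shot("w17");cv2.imwrite("pics/w17z.png",cv2.resize(im[90:290,140:370],None,fx=3,fy=3,interpolation=cv2.INTER_CUBIC))
a=r.camera("scene");cv2.imwrite("pics/s17.png",a);cv2.imwrite("pics/s17z.png",cv2.resize(a[80:230,120:280],None,fx=4.5,fy=4,interpolation=cv2.INTER_CUBIC))
E
```

```text
[0.4647 0.2545 0.3017] [0.5798 0.8128 0.0447 0.0326] 0.020815009850493598 [ 0.5163 -0.0899 -2.9968] [ 0.0261  0.1849 -0.0079]
```

View pics/w17z.png

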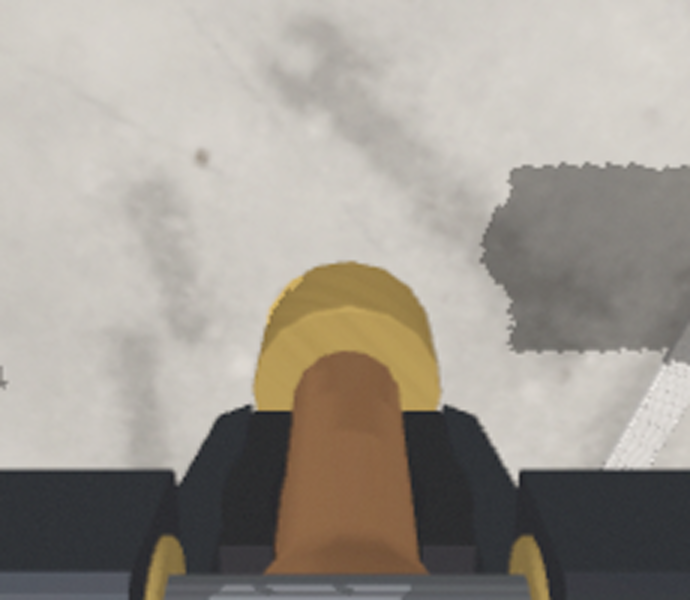

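View pics/s17z.png

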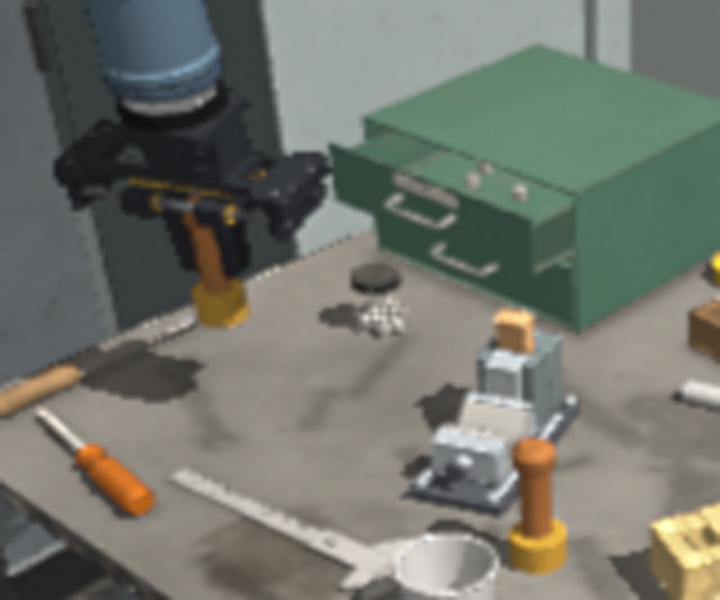

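Call:
move_arm:
  increments:
    - [0,0,-0.04,0,0,0]
    - [0,0,-0.09,0,0,0]
    - [0,0,-0.14,0,0,0]
    - [0,0,-0.168,0,0,0]
    - [0,0,-0.168,0,0,0]

```text
clock: 27.98
eef_pos: [0.4653, 0.2534, 0.2182]
tcp_rot: [0.581, 0.812, 0.045, 0.033]
ft_force: [-0.7, -0.7, -1.8]
opening: 0.0208
```

Call:
move_arm:
  increments:
    - [0,0,-0.004,0,0,0]
    - [0,0,-0.008,0,0,0]
    - [0,0,-0.008,0,0,0]

```text
clock: 28.35
eef_pos: [0.4655, 0.2534, 0.2145]
tcp_rot: [0.581, 0.812, 0.045, 0.033]
ft_force: [-0.4, 0.9, -2.9]
opening: 0.021
```

Call:
move_arm:
  increments:
    - [0,0,-0.003,0,0,0]
    - [0,0,-0.005,0,0,0]
    - [0,0,-0.005,0,0,0]

```text
clock: 28.72
eef_pos: [0.4654, 0.2534, 0.2119]
tcp_rot: [0.581, 0.812, 0.045, 0.033]
ft_force: [1.1, -0.5, -2.6]
opening: 0.0208
```

Call:
move_arm:
  increments:
    - [0,0,-0.003,0,0,0]
    - [0,0,-0.005,0,0,0]
    - [0,0,-0.005,0,0,0]

```text
clock: 29.1
eef_pos: [0.4654, 0.2534, 0.2093]
tcp_rot: [0.581, 0.812, 0.045, 0.033]
ft_force: [-0.4, 0.5, -2.4]
opening: 0.0206
```

Call:
move_arm:
  increments:
    - [0,0,-0.003,0,0,0]
    - [0,0,-0.005,0,0,0]
    - [0,0,-0.005,0,0,0]

```text
clock: 29.48
eef_pos: [0.4658, 0.2535, 0.2086]
tcp_rot: [0.581, 0.812, 0.046, 0.033]
ft_force: [-5.0, -2.3, 19.0]
opening: 0.0204
```

```bash
python3 - <<'E'
from h import *
s=r.state();print(s["eef_pos"],s["ft_force"],s["torque"])
im,c=shot("w18");cv2.imwrite("pics/w18z.png",cv2.resize(im[90:290,140:370],None,fx=3,fy=3,interpolation=cv2.INTER_CUBIC))
a=r.camera("scene");cv2.imwrite("pics/s18z.png",cv2.resize(a[110:210,120:240],None,fx=6,fy=6,interpolation=cv2.INTER_CUBIC))
E
```

```text
[0.4658 0.2535 0.2086] [-5.0449 -2.339  19.0333] [-0.6279  1.2818 -0.0461]
```

View pics/w18z.png

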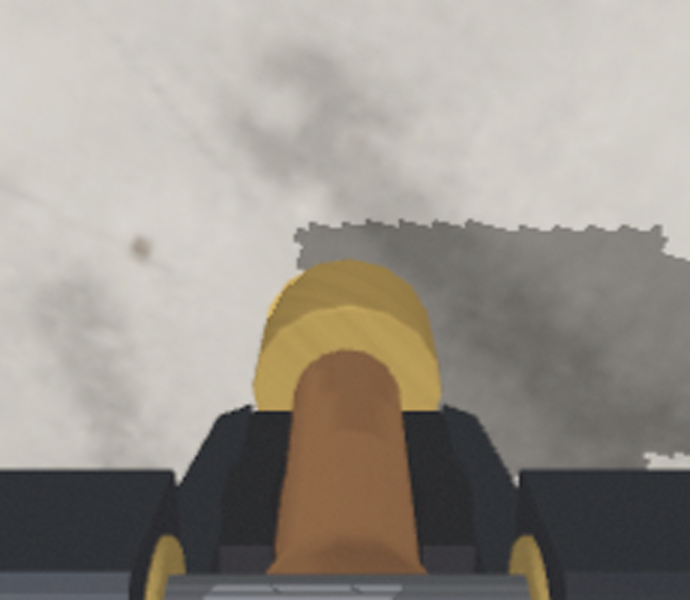

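View pics/s18z.png

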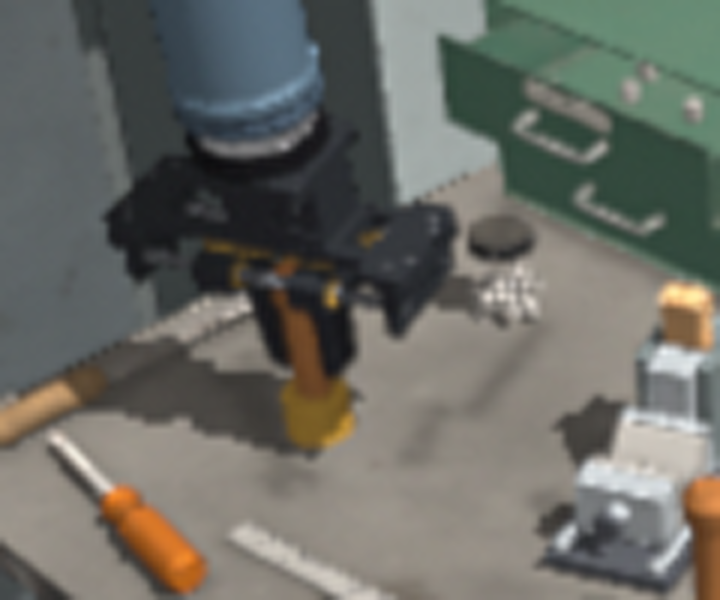

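```bash
python3 - <<'E'
from h import *
an=np.radians(19);X=np.array([np.cos(an),np.sin(an),0]);Y=np.array([-X[1],X[0],0])
c=cal("w18");u=140+348/3
e=np.array([.4658,.2535,.2086])
for z0 in (0,.001):
  b=plane("w",u,90+260/3,z0,c);t=plane("w",u,90+306/3,.028+z0,c)
  print((b-e)@X,(t-e)@X,(b-e)@Y,"tilt",np.degrees(np.arctan2((t-b)@X,.028)))
# handle base front at z .028 (row 350): near edge of handle radius .011
h=plane("w",u,90+350/3,.028,c);print("handle base near",(h-e)@X, "lat L/R z.028",[(plane("w",140+x/3,90+385/3,.028,c)-e)@Y for x in(254,441)])
c=cal("w11")
E
```

```text
-0.006021663794305734 -0.0067742449506815955 0.0004146256445299337 tilt -1.5396194629422626
-0.006395052490806257 -0.007211749773774957 0.0004127492954043219 tilt -1.6707158676081129
handle base near 0.002947981445546929 lat L/R z.028 [np.float64(-0.01906860682302813), np.float64(0.01950109114245073)]
```

Call:
move_arm:
  increments:
    - [0,0,0.004,0,0,0]
    - [0.0,0.0,0.004,-0.016,0.047,0]
    - [0.0,0.0,0.004,-0.016,0.047,0]

```text
clock: 29.95
eef_pos: [0.4659, 0.2535, 0.2103]
tcp_rot: [0.581, 0.812, 0.035, 0.025]
ft_force: [-0.2, 0.1, -2.9]
opening: 0.0207
```

Call:
move_arm:
  increments:
    - [0,0,-0.002,0,0,0]
    - [0,0,-0.004,0,0,0]
    - [0,0,-0.004,0,0,0]

```text
clock: 30.32
eef_pos: [0.466, 0.2535, 0.2091]
tcp_rot: [0.581, 0.812, 0.035, 0.025]
ft_force: [-3.3, -2.3, 11.3]
opening: 0.0212
```

Call:
move_arm:
  increments:
    - [0,0,0.001,0,0,0]
    - [0,0,0.001,0,0,0]
    - [0,0,0.001,0,0,0]
    - [0,0,0.001,0,0,0]
    - [0,0,0.001,0,0,0]
  fingers: 0.7
  grip_force: 10

```text
clock: 30.95
eef_pos: [0.466, 0.2535, 0.2095]
tcp_rot: [0.582, 0.812, 0.035, 0.025]
ft_force: [-0.1, -0.5, -0.2]
opening: 0.0616
```

```bash
python3 - <<'E'
from h import *
s=r.state();print(s["eef_pos"],s["ft_force"],s["torque"],s["opening"])
im,c=shot("w19")
a=r.camera("scene");cv2.imwrite("pics/s19z.png",cv2.resize(a[110:210,120:240],None,fx=5,fy=5,interpolation=cv2.INTER_CUBIC))
E
```

```text
[0.466  0.2535 0.2095] [-0.0846 -0.4579 -0.1878] [ 0.0596  0.0631 -0.0027] 0.061642563647099614
```

View pics/w19.png

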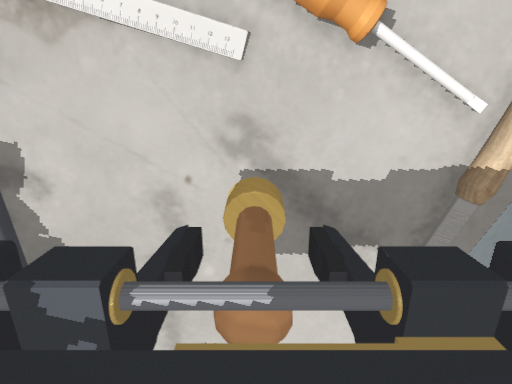

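View pics/s19z.png

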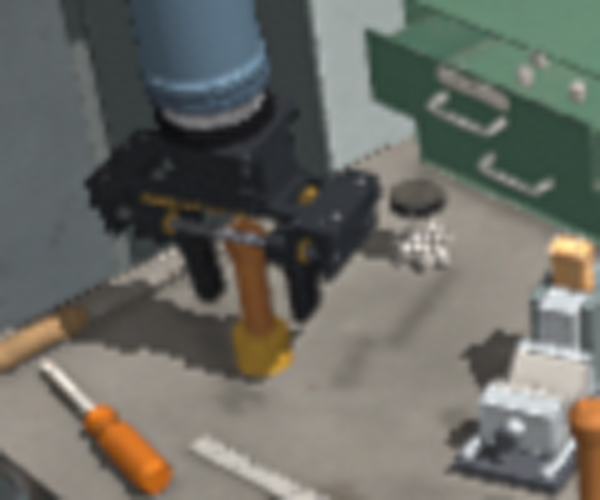

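Call:
move_arm:
  increments:
    - [0,0,0.04,0,0,0]
    - [0,0,0.1,0,0,0]
    - [0,0,0.18,0,0,0]
    - [0,0,0.26,-0.03,0.08,0]
    - [0,0,0.3,-0.05,0.15,0]
    - [0,0,0.3,-0.05,0.15,0]

```text
clock: 31.8
eef_pos: [0.4667, 0.2537, 0.3608]
tcp_rot: [0.582, 0.813, 0.003, 0.002]
ft_force: [0.4, -0.6, -0.1]
opening: 0.0615
```

Call:
move_arm:
  increments:
    - [0.02,-0.09,0,0,0,0]
    - [0.05,-0.19,0,0,0,0]
    - [0.08,-0.29,0,0,0,0]
    - [0.11,-0.39,0,0,0,0]
    - [0.12,-0.42,0,0,0,0]
    - [0.12,-0.42,0,0,0,0]

```text
clock: 32.55
eef_pos: [0.5264, 0.0433, 0.3598]
tcp_rot: [0.583, 0.813, 0.002, 0.001]
ft_force: [0.5, -0.3, 0.9]
opening: 0.0617
```

```bash
python3 - <<'E'
from h import *
s=r.state();print(s["eef_pos"],s["tcp_rot"])
im,c=shot("w20")
cv2.imwrite("pics/w20z.png",cv2.resize(im[110:260,190:320],None,fx=4,fy=4,interpolation=cv2.INTER_CUBIC))
a=r.camera("scene");cv2.imwrite("pics/s20.png",a);cv2.imwrite("pics/s20z.png",cv2.resize(a[130:270,140:310],None,fx=4.2,fy=4.2,interpolation=cv2.INTER_CUBIC))
E
```

```text
[0.5264 0.0433 0.3598] [0.5829 0.8126 0.0025 0.0014]
```

View pics/w20z.png

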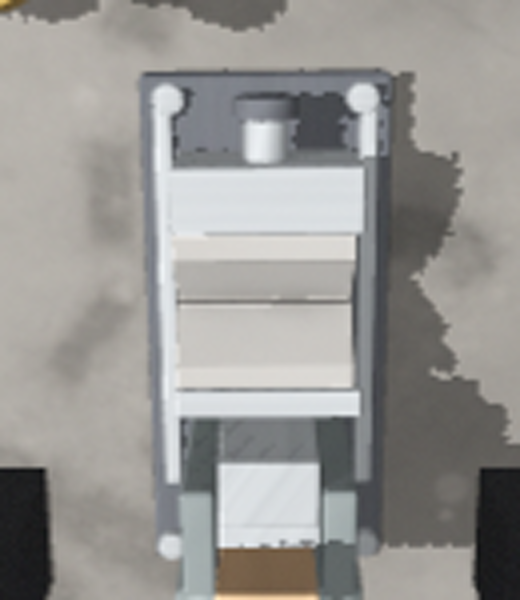

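View pics/s20z.png

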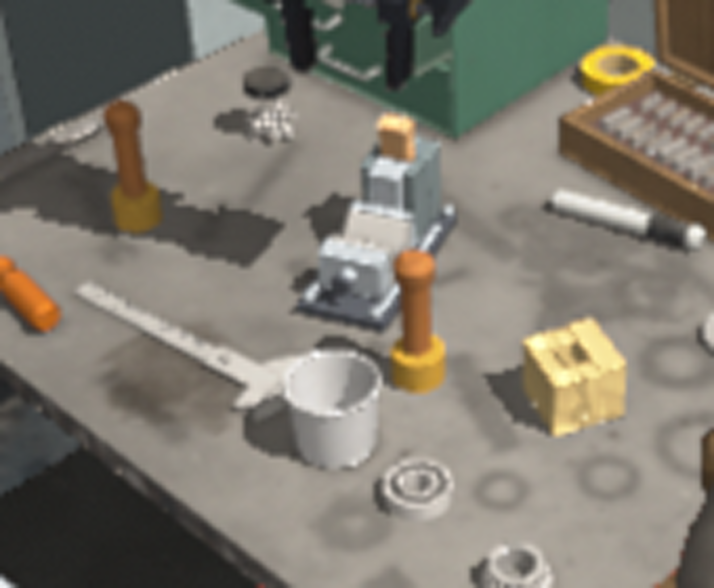

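```bash
python3 - <<'E'
from h import *
for f in("s15","s16","s20"):
    I=cv2.imread(f"pics/{f}.png")[152:172,224:244].astype(int);print((I[...,2]-I[...,0])[:,6:14].sum(1)[3:18])
print(r.close_job())
E
```

```text
[-15  63 384 563 659 771 604 528 512 504 519 489 325  65 -67]
[-38  58 414 721 767 806 616 527 507 518 521 499 323  57 -67]
[-35  59 392 667 760 816 615 524 505 517 522 497 321  60 -64]
the job is handed in; nothing more can be done
None
```

The V-block is clamped and the job is handed in at about 33 s; the hand-in gave no verdict. I lifted the wedge from the rack, started it in the slot and let go of it while the V-block still had a visible gap. I drove it down with the far tamper, lifting clear between blows, then stood the tamper upright close to where it started.

**Checks that passed:**
- The last four blows read about 19 to 28 N at the wrist. Scene pictures taken before and after them show the wedge top within a fraction of a pixel of the same height.
- The last wrist view shows no gap between the end stop and the V-block, where there was a gap before. I saw this only in pictures; I did not test the clamp by pulling on it.
- The tamper stands on its striking face, about a centimetre from where it started. The bearing and the jar were not touched.
- The arm touches nothing.

**What disagreed:**
- The wedge sat about 2° tilted in the grip. I corrected this before it entered the slot.
- During the hard blows the tamper turned about 5° and slid up about 4 mm in the fingers. So the arm's height kept creeping by about 0.5 mm per blow, although the pictures show the wedge not moving.

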